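# Gauge the blind bores and sort the sleeves into cradles

## Task

Take the depth gauge from its grey holder and check the standing sleeves one after another in the order red, yellow, blue, black band (skip any that are not there): lower the rod gently into the bore until it bottoms out, and hold it pressed down there with 5 to 10 N for two seconds while you read the stop collar. Stand the gauge back in its holder, and lay each sleeve on its side in a free V saddle, centred and lengthwise: those with the full 75 mm bore in the green cradle, those that are only 60 mm deep in the white one. Leave the other things on the bench where they are.

Things in the scene. Friction and masses are not known exactly. Their poses are not given: they have to be found in the camera images.
- sleeve_red: turned aluminium blind sleeve with a red colour band near its mouth (the only outward difference between sleeves): a cylinder 50 mm in diameter, 85 mm tall, about 0.25 kg, loose, standing upright on the bench at the start. Origin at the centre of its closed underside, z along its axis towards the open mouth. Bore 26 mm in diameter, open at the mouth, with a flat closed floor; it is either 75 mm deep (full depth) or 60 mm deep (shallow): measure it. May be absent (None).
- sleeve_red_mid (a point): middle of the axis of the red-banded sleeve, 42.5 mm from either end
- sleeve_yellow: turned aluminium blind sleeve with a yellow colour band near its mouth (the only outward difference between sleeves): a cylinder 50 mm in diameter, 85 mm tall, about 0.25 kg, loose, standing upright on the bench at the start. Origin at the centre of its closed underside, z along its axis towards the open mouth. Bore 26 mm in diameter, open at the mouth, with a flat closed floor; it is either 75 mm deep (full depth) or 60 mm deep (shallow): measure it. May be absent (None).
- sleeve_yellow_mid (a point): middle of the axis of the yellow-banded sleeve, 42.5 mm from either end
- sleeve_blue: turned aluminium blind sleeve with a blue colour band near its mouth (the only outward difference between sleeves): a cylinder 50 mm in diameter, 85 mm tall, about 0.25 kg, loose, standing upright on the bench at the start. Origin at the centre of its closed underside, z along its axis towards the open mouth. Bore 26 mm in diameter, open at the mouth, with a flat closed floor; it is either 75 mm deep (full depth) or 60 mm deep (shallow): measure it. May be absent (None).
- sleeve_blue_mid (a point): middle of the axis of the blue-banded sleeve, 42.5 mm from either end
- sleeve_black: turned aluminium blind sleeve with a black colour band near its mouth (the only outward difference between sleeves): a cylinder 50 mm in diameter, 85 mm tall, about 0.25 kg, loose, standing upright on the bench at the start. Origin at the centre of its closed underside, z along its axis towards the open mouth. Bore 26 mm in diameter, open at the mouth, with a flat closed floor; it is either 75 mm deep (full depth) or 60 mm deep (shallow): measure it. May be absent (None).
- sleeve_black_mid (a point): middle of the axis of the black-banded sleeve, 42.5 mm from either end
- cradle_green: fixed green-painted cradle for full-depth (75 mm) sleeves: base plate 90 x 200 mm, 8 mm thick, with two 70 mm long V saddles (45 degree flanks, 24 mm to either side of the saddle's middle, tops 40 mm above the bench), 100 mm apart along y. Origin under the centre of the base on the bench; its x axis runs along the saddles, roughly away from the robot, y from saddle to saddle. A sleeve may lie in it with its mouth at either end.
- cradle_green_nest0 (a point): where the middle of a sleeve's axis comes to rest when it lies centred in saddle 0 of the green cradle (51 mm above the bench)
- cradle_green_nest1 (a point): where the middle of a sleeve's axis comes to rest when it lies centred in saddle 1 of the green cradle (51 mm above the bench)
- cradle_white: fixed white-painted cradle for shallow (60 mm) sleeves: base plate 90 x 200 mm, 8 mm thick, with two 70 mm long V saddles (45 degree flanks, 24 mm to either side of the saddle's middle, tops 40 mm above the bench), 100 mm apart along y. Origin under the centre of the base on the bench; its x axis runs along the saddles, roughly away from the robot, y from saddle to saddle. A sleeve may lie in it with its mouth at either end.
- cradle_white_nest0 (a point): where the middle of a sleeve's axis comes to rest when it lies centred in saddle 0 of the white cradle (51 mm above the bench)
- cradle_white_nest1 (a point): where the middle of a sleeve's axis comes to rest when it lies centred in saddle 1 of the white cradle (51 mm above the bench)
- holder: fixed grey block 64 x 64 x 50 mm, the gauge's stand, with a round hole 17 mm in diameter (chamfered mouth), 44.5 mm deep, in the middle of its top. Origin under its centre on the bench.
- gauge: loose depth gauge, 0.17 kg, 156 mm long, standing upright in the holder at the start with its tip on the floor of the hole (5.5 mm above the bench). Origin at the tip of the rod, z along the rod towards the handle. Steel rod 12 mm in diameter from 0 to 92 mm, orange handle 24 mm in diameter from 92 to 152 mm, black 29 mm button at its very top (150 to 156 mm). A brass stop collar, 38 mm in diameter, 10 mm thick, slides on the rod.
- gauge_tip (a point): tip of the gauge's rod (the body's origin)
- gauge_grip (a point): middle of the orange handle, on the axis, 122 mm from the tip: grip here
- gauge_collar (a joint): how far the brass stop collar has been pushed up the rod, in m, 0 to 0.035. At 0 its underside is 45 mm from the tip; a weak spring (0.45 N at 0, 1 N at 0.035) pushes it back to 0. With the rod at the bottom of a bore and the collar resting on the sleeve's mouth, bore depth = 0.045 + this value.
- piston: bystander, loose: aluminium piston, 62 x 65 x 60 mm; leave it where it is. Origin at the middle of its underside.
- bearing: bystander, loose: ball bearing, 52 mm across, 15 mm thick; leave it where it is. Origin at the middle of its underside.
Mind the look-alikes: they are no part of the job. Leave any purple or turquoise look-alike of the sleeve_black alone.

How it is judged:
By the outcome, as a careful person would: the job done as asked, in the order asked, and still so for the second after the job is handed in, with the robot touching nothing.
Of sleeve_red, sleeve_yellow, sleeve_blue, sleeve_black only 3 to 4 are there at a start; the rules pass over those that are not, and their reading is None.
At some moment in a run one of sleeve_red, sleeve_yellow, sleeve_blue, sleeve_black may be knocked a few centimetres aside while the robot is not near it.
It also fails if it takes over 210 s, if anything falls off the work surface, if the arm or the gripper's body presses on something with over 40 N, if the wrist force passes 120 N, or if a joint passes its speed limit or range.

## Robot

A 6-joint arm with a two-finger parallel gripper is mounted at the origin on the work surface; the furniture and walls round the work are solid. World frame = base frame: x ahead of the robot, y to its left, z up, the work surface at z = 0. Lengths are in m, angles in rad, forces in N, time in s.
With the tool pointing down it reaches from about 0.325 to 0.775 m from the base axis. Payload 9.3 kg.
Tool frame: the origin (TCP) lies midway between the tips of the shut fingers; the grasp point (between the pads) lies 19 mm behind it; z points along the fingers, y is the line along which they close (so a half turn about z gives the same grasp; the last joint's range is limited). The gripper opens to 85 mm and grips with 20 to 120 N. Pads are 22 mm wide; open, the fingers measure 114 mm over their backs; the gripper's body (76 mm by 85 mm) begins 54 mm behind the grasp point. The pads swing forward as they close: fully open they stand 13 mm farther back than shut.
Start: joints at [-1.472, 0.259, 0.021, 1.334, 0, 1.418], TCP at [0.137, -0.533, 0.231] pointing down, gripper open.
Joint ranges: [-3.04, 3.04], [-0.91, 1.82], [-1.04, 1.36], [-1.92, 1.95], [-1.52, 1.45], [-3.14, 3.14]. Speed limits (rad/s): [2.22, 2.22, 2.79, 3.14, 3.14, 3.14].

## Interface

Orientations are given as a rotation vector (axis times angle).
In Python, from cell import bot gives the robot as it stands.
- The arm moves only by the tool jog_arm, never from a script. Its argument "targets" is one flat list of numbers, 7 for each row, row after row: the turn, a rotation vector about the tool's x, y, z in degrees, then the shift along the tool's x, y, z in mm, then the gripper command: -1 is fully open, 1 is shut, values between are in proportion. In form: [wx, wy, wz, dx, dy, dz, gripper, wx, wy, wz, dx, dy, dz, gripper, ...]. A call has 1 to 20 rows; each row shifts and turns the commanded pose from where the row before left it, along the tool's axes as they then stand; what a row does not reach is not made up. A row lasts 1/8 s, in which the tool goes at most 62.5 mm and 10.7 degrees, less where a joint would pass 70% of its speed; a pose out of reach is approached as far as the arm can. A call with a gripper value outside its range is refused whole. The fingers move at their own pace and stop on an object; "newtons" is the grip in N (left out, the last holds). Time passes only in rows, so rows that do not move let the fingers close. It gives the time, the measured TCP pose, the force, the opening and the grip force at its end, in the units of the state.
- bot.read_state(): the state, without advancing time (a new reading comes with each control period).
- bot.capture(name): name is "side" or "top" or "wrist"; returns the picture (384x512x3 uint8, red, green, blue); there is no depth.
- bot.camera_params(name): a dict with "fx", "fy", "cx", "cy" (pixels), "world_to_cam" (4x4, takes a point from world to camera coordinates). Camera axes: x right, y down, z forward; pixel columns grow to the right and rows downward; lengths in m; the calibration is good to about 2 mm. The wrist camera is an equidistant fisheye: a pixel r from the principal point sees the ray r / f radians off the axis. A picture is of the moment at which its call begins: read the wrist's pose just before it. camera_params takes no time and is no camera call; for the wrist camera it gives the pose at the moment of the call.
- bot.close_job(): hands the job in; it is judged then, once.
The state is a dict: "time_s": time; "q": joint angles; "joint_velocities": joint speeds; "tau": joint torques, N m; "tcp_pos": TCP position; "ee_rot": TCP orientation; "force": force on the tool from outside, world axes, zero at the start; "wrist_torque": the same for the moment, N m; "finger_gap": finger opening in m; "finger_force": force on a finger pad.
Only numpy, scipy, OpenCV 4.12 (cv2) and the standard library are available. Lean on these libraries where they do the work, as an engineer would, in place of code of your own. Each camera call takes 0.05 s, during which the arm holds its last target. There are 200 camera calls.

## Working session

There is one attempt and no reset: what is moved stays moved. The work goes in short steps, Python scripts to look and compute and a tool call to move; the robot and the scene stay as the last step left them, time stands still between calls to the robot, and variables do not carry over. Pictures are saved under pics/ and viewed, at most 14 in all, crops included, and the job is handed in when it is done.

Besides the shell and the picture viewer there is one more tool, called after "Call:" by a JSON object that holds its "name" and its "arguments". jog_arm: Moves the arm, as the interface text tells. Its arguments: {"type":"object","properties":{"targets":{"type":"array"},"newtons":{"type":"number"}},"required":["targets"]}

```bash
mkdir -p pics; ls
cat > h.py <<'E'
import numpy as np, cv2
from cell import bot
from scipy.spatial.transform import Rotation as R
def snap(n,f,crop=None,s=1):
    im=bot.capture(n)[:,:,::-1]; cv2.imwrite('pics/raw_'+f+'.png',im)
    return im
def save(im,f,crop=None,s=1):
    if crop: im=im[crop[1]:crop[3],crop[0]:crop[2]]
    cv2.imwrite('pics/'+f+'.png',cv2.resize(im,None,fx=s,fy=s,interpolation=cv2.INTER_CUBIC))
def ray(p,uv,fish=False):
    M=np.array(p['world_to_cam']);x=(uv[0]-p['cx'])/p['fx'];y=(uv[1]-p['cy'])/p['fy']
    if fish:
        r=np.hypot(x,y);d=np.array([np.sin(r)*x/max(r,1e-9),np.sin(r)*y/max(r,1e-9),np.cos(r)])
    else: d=np.array([x,y,1.])
    return -M[:3,:3].T@M[:3,3], M[:3,:3].T@d
def at_z(p,uv,z,fish=False):
    o,d=ray(p,uv,fish); return o+d*(z-o[2])/d[2]
def proj(p,X,fish=False):
    M=np.array(p['world_to_cam']);c=M[:3,:3]@np.array(X)+M[:3,3]
    if fish:
        r=np.hypot(c[0],c[1]);t=np.arctan2(r,c[2]);return np.array([p['cx']+p['fx']*t*c[0]/r,p['cy']+p['fy']*t*c[1]/r])
    return np.array([p['cx']+p['fx']*c[0]/c[2],p['cy']+p['fy']*c[1]/c[2]])
E
python3 - <<'E'
from h import *
for n in('top','side'):
    im=snap(n,n+'0'); save(im,n+'0',None,1.55); p=bot.camera_params(n); print(n,p['fx'],p['cx'],p['cy'],np.round(ray(p,(256,192)),3).tolist())
    print(np.round(p['world_to_cam'],3).tolist())
s=bot.read_state(); print(s)
E
```

```text
pics
top 372.46229015272246 255.22221930898718 184.11964523770303 [[0.323, -0.022, 1.095], [0.158, -0.028, -0.987]]
[[0.013, -1.0, 0.028, -0.057], [-0.984, -0.018, -0.178, 0.512], [0.179, -0.025, -0.984, 1.019], [0.0, 0.0, 0.0, 1.0]]
side 378.8223991750326 259.77962338531364 188.68811641513838 [[0.259, 0.387, 0.999], [0.237, -0.386, -0.891]]
[[-0.849, -0.528, 0.014, 0.41], [-0.474, 0.75, -0.461, 0.293], [0.233, -0.398, -0.887, 0.98], [0.0, 0.0, 0.0, 1.0]]
{'time_s': 0.1, 'q': array([-1.47157201e+00,  2.59131384e-01,  2.08162230e-02,  1.33369633e+00,
        2.03297089e-05,  1.41823123e+00]), 'joint_velocities': array([ 0.00078409, -0.00018183,  0.00202724,  0.00049907, -0.00090049,
        0.00041142]), 'tau': array([ 3.78327983e-03, -5.56693661e+01,  3.45068014e+01,  1.16750281e-02,
       -1.53580286e-04, -8.78198932e-06]), 'tcp_pos': array([ 0.13701948, -0.53239133,  0.23072064]), 'ee_rot': array([-3.11552464e+00, -3.94313479e-01, -8.27922807e-05]), 'force': array([ 0.0184154 , -0.41063025, -0.55824146]), 'wrist_torque': array([ 0.02917355,  0.02310344, -0.07047755]), 'finger_force': 0.0, 'finger_gap': 0.08576979284065316}
```

View pics/top0.png

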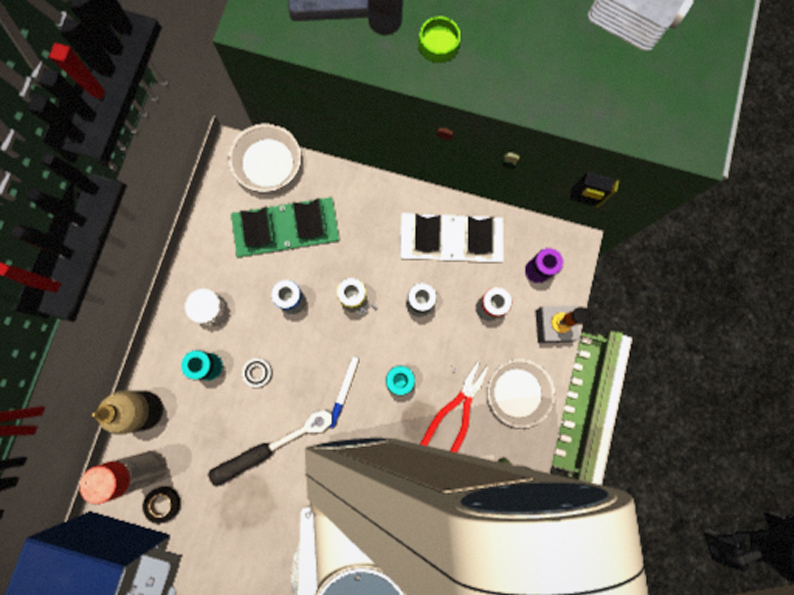

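View pics/side0.png

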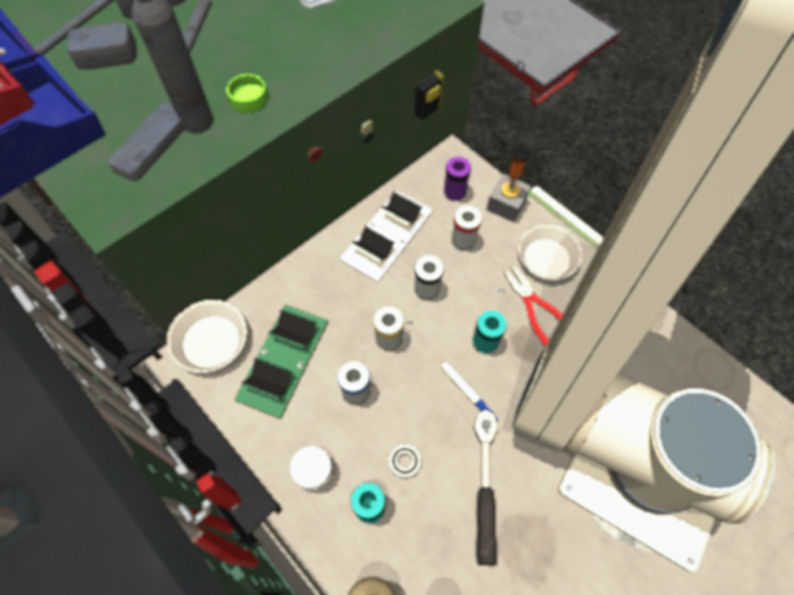

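Run:
```python
import cv2
from h import save
save(cv2.imread('pics/raw_top0.png'),'topc',(140,120,390,240),3.2)
save(cv2.imread('pics/raw_side0.png'),'sidec',(145,80,355,280),2.9)
```

```text
(no output)
```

View pics/topc.png

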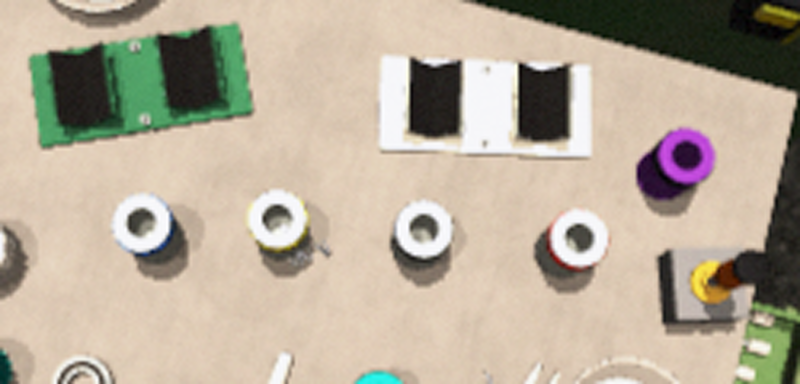

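View pics/sidec.png

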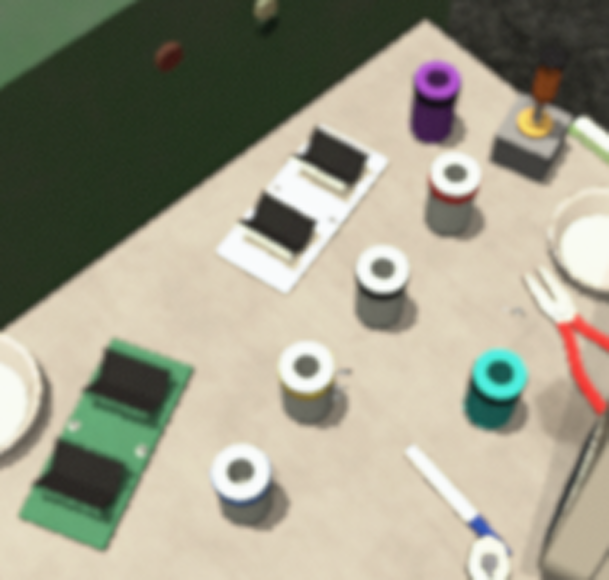

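Run:
```python
from h import *
pt=bot.camera_params('top');ps=bot.camera_params('side')
T=lambda u:(140+u[0]/3.2-.3,120+u[1]/3.2-.3)
S=lambda u:(145+u[0]/2.9-.3,80+u[1]/2.9-.3)
def tri(a,b):
    o1,d1=ray(pt,a);o2,d2=ray(ps,b)
    A=np.array([d1,-d2]).T;t=np.linalg.lstsq(A,o2-o1,rcond=None)[0]
    return (o1+d1*t[0]+o2+d2*t[1])/2, np.linalg.norm(o1+d1*t[0]-o2-d2*t[1])
for n,a,b in [('blue',(143,223),(241,473)),('yel',(278,220),(307,367)),('blk',(424,230),(382,269)),('red',(579,239),(455,174)),('collar',(711,282),(535,122)),('button',(753,268),(549,58))]:
    print(n,np.round(at_z(pt,T(a),.085),3)[:2],np.round(at_z(ps,S(b),.085),3)[:2],*[np.round(v,3) for v in tri(T(a),S(b))])
for n,c,d in [('green',[(30,57),(241,24),(252,114),(42,147)],[(22,517),(113,338),(193,370),(104,550)]),('white',[(381,55),(591,66),(590,157),(379,150)],[(218,250),(320,125),(388,160),(288,292)])]:
    for cc,p,f in((c,pt,T),(d,ps,S)):
        P=np.array([at_z(p,f(x),.008)[:2] for x in cc]); print(n,np.round(P,3).tolist(),'ctr',np.round(P.mean(0),4),'yaw',np.round(np.degrees([np.arctan2(*(P[0]-P[1])[[1,0]])-np.pi/2,np.arctan2(*(P[3]-P[2])[[1,0]])-np.pi/2]),1))
print('holder z.05',[np.round(at_z(pt,T(x),.05)[:2],3) for x in [(672,250),(677,322),(746,318)]])
```

```text
blue [0.488 0.145] [0.486 0.151] [0.49  0.147 0.071] 0.001
yel [0.493 0.03 ] [0.492 0.034] [0.494 0.031 0.075] 0.0
blk [ 0.486 -0.095] [ 0.487 -0.091] [ 0.488 -0.096  0.076] 0.001
red [ 0.481 -0.229] [ 0.481 -0.225] [ 0.482 -0.231  0.077] 0.001
collar [ 0.445 -0.343] [ 0.442 -0.327] [ 0.449 -0.353  0.051] 0.0
button [ 0.458 -0.38 ] [ 0.468 -0.411] [ 0.452 -0.357  0.147] 0.005
green [[0.657, 0.271], [0.694, 0.074], [0.606, 0.061], [0.57, 0.255]] ctr [0.6318 0.1653] yaw [10.6 10.4]
green [[0.652, 0.274], [0.693, 0.081], [0.605, 0.068], [0.569, 0.258]] ctr [0.63   0.1703] yaw [12.  10.6]
white [[0.666, -0.059], [0.66, -0.26], [0.571, -0.257], [0.574, -0.059]] ctr [ 0.6176 -0.1586] yaw [-1.9 -0.8]
white [[0.663, -0.059], [0.659, -0.254], [0.571, -0.254], [0.574, -0.056]] ctr [ 0.6165 -0.1559] yaw [-1.1 -0.8]
holder z.05 [array([ 0.478, -0.32 ]), array([ 0.413, -0.322]), array([ 0.418, -0.384])]
```

```bash
cat >> h.py <<'E'
def goto(pos,yaw=0,pitch=0,n=None):
    """prints needed tool-frame turn (deg) and then shift (mm, in axes after the turn)"""
    s=bot.read_state(); R0=R.from_rotvec(s['ee_rot']); R1=target(yaw,pitch)
    w=np.degrees((R0.inv()*R1).as_rotvec()); d=np.array(pos)-s['tcp_pos']
    print('turn',w.round(2),'shift(after)',(R1.inv().apply(d)*1e3).round(1),'shift(before)',(R0.inv().apply(d)*1e3).round(1),'|d|',np.linalg.norm(d).round(4),'q',s['q'].round(2))
def target(yaw,pitch):
    # tool x along heading yaw, z down; pitch>0 tips tool z forward (towards heading)
    B=R.from_matrix(np.array([[1,0,0],[0,-1,0],[0,0,-1.]]))
    return R.from_euler('z',yaw,degrees=True)*R.from_euler('y',-pitch,degrees=True)*B
E
python3 - <<'E'
from h import *
print(target(0,30).apply([0,0,1]))
goto([.448,-.353,.235])
E
```

```text
[ 0.5        0.        -0.8660254]
turn [-0.07 -0.   14.43] shift(after) [ 311.  -179.4   -4.3] shift(before) [345.9 -96.3  -4.1] |d| 0.359 q [-1.47  0.26  0.02  1.33  0.    1.42]
```

Call:
{"name": "jog_arm", "arguments": {"targets": [0,0,7.2,0,0,0,-1,0,0,7.2,0,0,0,-1,0,0,0,45,-26,0,-1,0,0,0,45,-26,0,-1,0,0,0,45,-26,0,-1,0,0,0,45,-26,0,-1,0,0,0,45,-26,0,-1,0,0,0,45,-26,-4,-1,0,0,0,41,-23,0,-1,0,0,0,0,0,0,-1], "newtons": 60}}

```text
time_s: 1.35
tcp_pos: [0.4501, -0.3516, 0.2346]
ee_rot: [-3.141, -0.007, 0.001]
force: [-1.3, -0.1, 0.3]
finger_gap: 0.0854
finger_force: 0.0
```

Run:
```python
from h import *
goto([.448,-.353,.235])
p=bot.camera_params('wrist'); im=snap('wrist','w1'); save(im,'w1',None,1.55)
print(p['fx'],p['cx'],p['cy'],np.round(ray(p,(256,192)),3).tolist())
print(proj(p,[.448,-.353,.1615],True),proj(p,[.448,-.353,.05],True))
```

```text
turn [-0.06  0.02  0.25] shift(after) [-2.1  1.4 -0.4] shift(before) [-2.1  1.4 -0.4] |d| 0.0025 q [-0.81  0.29  0.08  1.36  0.    2.33]
297.3186396354542 256.48183002959996 192.66105428877785 [[0.521, -0.352, 0.377], [-0.278, 0.003, -0.96]]
[258.32821749 204.64320511] [257.98301047 173.02512078]
```

View pics/w1.png

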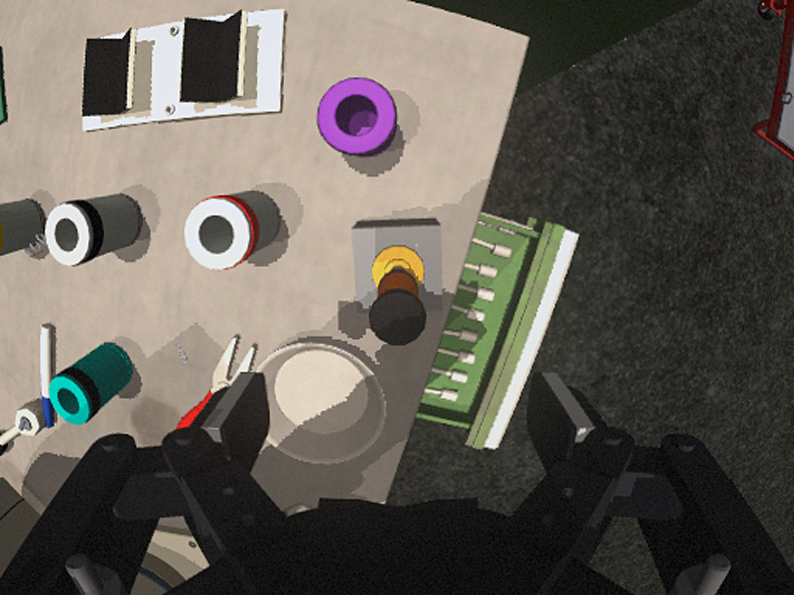

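Run:
```python
from h import *
p=bot.camera_params('wrist'); f=lambda x,z:print(x,np.round(at_z(p,(x[0]/1.55-.3,x[1]/1.55-.3),z,True),4))
f((397.5,317),.1615); f((398,269),.0605); f((219.5,233),.085); f((75,232),.085); f((353,219),0.05);f((440,219),.05)
f((357,116),.085)
```

```text
(397.5, 317) [ 0.447  -0.3522  0.1615]
(398, 269) [ 0.4487 -0.3522  0.0605]
(219.5, 233) [ 0.4795 -0.2323  0.085 ]
(75, 232) [ 0.4862 -0.1052  0.085 ]
(353, 219) [ 0.4829 -0.32    0.05  ]
(440, 219) [ 0.4832 -0.382   0.05  ]
(357, 116) [ 0.5525 -0.3264  0.085 ]
```

Call:
{"name": "jog_arm", "arguments": {"targets": [0,0,0.2,-2.5,0.6,0,-1,0,0,0,0,0,36,-1,0,0,0,0,0,36,-1,0,0,0,0,0,36,-1,0,0,0,0,0,18,-1,0,0,0,0,0,0,-1,0,0,0,0,0,0,1,0,0,0,0,0,0,1,0,0,0,0,0,0,1,0,0,0,0,0,0,1,0,0,0,0,0,0,1,0,0,0,0,0,0,1], "newtons": 60}}

```text
time_s: 2.9
tcp_pos: [0.4457, -0.354, 0.1099]
ee_rot: [3.141, -0.004, 0.001]
force: [-0.1, 1.2, 4.5]
finger_gap: 0.0231
finger_force: 54.4
```

Call:
{"name": "jog_arm", "arguments": {"targets": [0,0,0,0,0,-15,1,0,0,0,0,0,-25,1,0,0,0,0,0,-30,1,0,0,0,0,0,-30,1,0,0,0,0,0,-20,1,0,0,0,0,0,0,1,0,0,0,0,0,0,1], "newtons": 80}}

```text
time_s: 3.78
tcp_pos: [0.4452, -0.3539, 0.2286]
ee_rot: [-3.141, 0.005, 0.001]
force: [-0.0, -0.2, -2.0]
finger_gap: 0.0228
finger_force: 73.3
```

Run:
```python
from h import *
s=bot.read_state();print(s['tcp_pos'],s['force'],s['ee_rot'])
im=snap('wrist','w2'); save(im,'w2',None,1.55); snap('top','t2')
goto([.481,-.231,s['tcp_pos'][2]])
```

```text
[ 0.44520985 -0.35388664  0.22864145] [-0.04737231 -0.24875438 -2.02282497] [-3.14096330e+00  4.76113191e-03  1.04323544e-03]
turn [-0.07  0.07 -0.17] shift(after) [  35.8 -122.8   -0.4] shift(before) [  35.5 -122.9   -0.3] |d| 0.1279 q [-0.82  0.29  0.06  1.34 -0.    2.33]
```

View pics/w2.png

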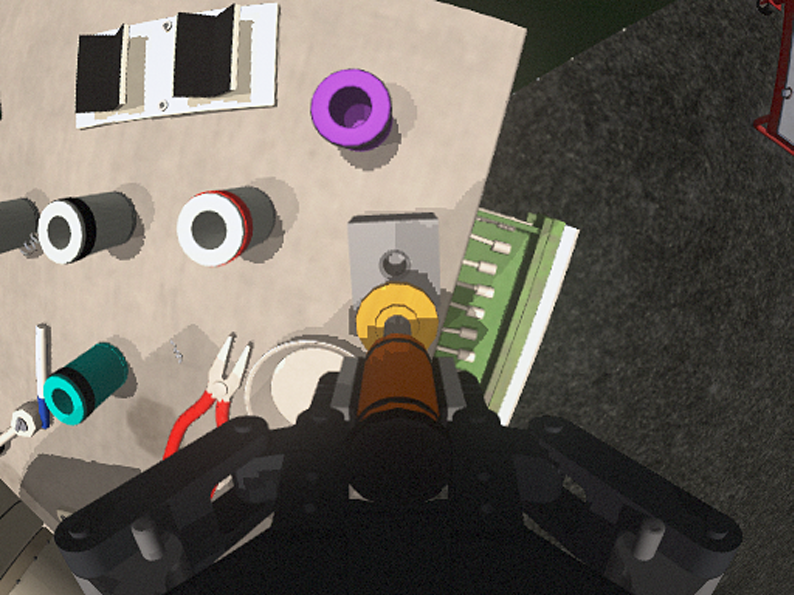

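Call:
{"name": "jog_arm", "arguments": {"targets": [0,0,0,11,-40,0,1,0,0,0,11,-40,0,1,0,0,0,12,-41,0,1,0,0,0,0,0,0,1,0,0,0,0,0,15,1,0,0,0,0,0,0,1]}}

```text
time_s: 4.62
tcp_pos: [0.4789, -0.2335, 0.2123]
ee_rot: [-3.14, 0.006, 0.004]
force: [-0.1, -0.7, -1.4]
finger_gap: 0.0232
finger_force: 73.5
```

Run:
```python
from h import *
s=bot.read_state();print(s['tcp_pos'],s['force'],s['ee_rot'])
a=snap('wrist','w3'); b=snap('side','s3')
save(np.hstack([cv2.resize(a[100:292,150:350],(400,384)),cv2.resize(b[60:210,230:390],(410,384))]),'c3')
```

```text
[ 0.47893305 -0.23351471  0.21226117] [-0.14039464 -0.66846207 -1.44676777] [-3.13985654  0.00631807  0.00426893]
```

View pics/c3.png

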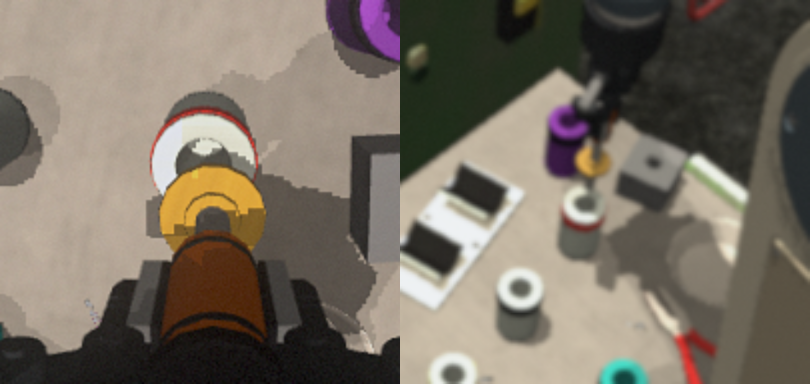

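Run:
```python
from h import *
p=bot.camera_params('wrist')
s=bot.read_state(); t=s['tcp_pos'][2]-.1044
for c in ((.48,-.232),(.482,-.231),(.479,-.2335),(.481,-.2335)):
    print(c,[(proj(p,[*c,z],True)-[150,100])*2 for z in (.085,)],'far rim',(proj(p,[c[0]+.025,c[1],.085],True)-[150,100])*2,'collar far',(proj(p,[c[0]+.019,c[1],t+.055],True)-[150,100])*2,(proj(p,[c[0],c[1]+.019,t+.055],True)-[150,100])*2)
```

```text
(0.48, -0.232) [array([209.32518947, 166.04694559])] far rim [209.04717779 113.58708312] collar far [207.09296123 170.27119605] [152.31409858 223.83825066]
(0.482, -0.231) [array([207.17421653, 161.93283026])] far rim [206.85267294 109.32039986] collar far [204.0513499  164.47529209] [149.2138078 218.3651595]
(0.479, -0.2335) [array([212.52053872, 168.09215332])] far rim [212.31018804 115.70938272] collar far [211.60041643 173.14915087] [156.74029703 226.56751048]
(0.481, -0.2335) [array([212.50394878, 163.97826742])] far rim [212.2931246  111.43885518] collar far [211.57452921 167.3577668 ] [156.54204771 221.11312509]
```

Call:
{"name": "jog_arm", "arguments": {"targets": [0,0,0,1,-4,0,1,0,0,0,0,0,8,1,0,0,0,0,0,8,1,0,0,0,0,0,8,1,0,0,0,0,0,8,1,0,0,0,0,0,8,1,0,0,0,0,0,8,1,0,0,0,0,0,8,1,0,0,0,0,0,8,1,0,0,0,0,0,8,1,0,0,0,0,0,4,1,0,0,0,0,0,2,1,0,0,0,0,0,0,1,0,0,0,0,0,0,1]}}

```text
time_s: 6.48
tcp_pos: [0.4808, -0.2292, 0.1365]
ee_rot: [3.141, -0.005, 0.0]
force: [0.1, 0.7, -0.9]
finger_gap: 0.0232
finger_force: 73.5
```

Call:
{"name": "jog_arm", "arguments": {"targets": [0,0,0,0,0,1,1,0,0,0,0,0,1,1,0,0,0,0,0,1,1,0,0,0,0,0,1,1,0,0,0,0,0,1,1,0,0,0,0,0,1,1,0,0,0,0,0,1,1,0,0,0,0,0,0,1]}}

```text
time_s: 7.48
tcp_pos: [0.4809, -0.2293, 0.1293]
ee_rot: [3.142, -0.005, 0.0]
force: [1.2, -0.4, -0.6]
finger_gap: 0.0229
finger_force: 73.5
```

Call:
{"name": "jog_arm", "arguments": {"targets": [0,0,0,0,0,0.5,1,0,0,0,0,0,0.5,1,0,0,0,0,0,0.5,1,0,0,0,0,0,0.5,1,0,0,0,0,0,0.5,1,0,0,0,0,0,0,1]}}

```text
time_s: 8.22
tcp_pos: [0.4808, -0.2292, 0.1267]
ee_rot: [-3.142, 0.005, 0.0]
force: [1.0, -0.2, -1.2]
finger_gap: 0.0228
finger_force: 73.5
```

Call:
{"name": "jog_arm", "arguments": {"targets": [0,0,0,0,0,1,1,0,0,0,0,0,1,1,0,0,0,0,0,0,1]}}

```text
time_s: 8.6
tcp_pos: [0.4808, -0.2292, 0.1247]
ee_rot: [-3.141, 0.005, 0.0]
force: [1.2, 0.5, -1.0]
finger_gap: 0.0232
finger_force: 73.5
```

Call:
{"name": "jog_arm", "arguments": {"targets": [0,0,0,0,0,1.5,1,0,0,0,0,0,1.5,1,0,0,0,0,0,1.5,1,0,0,0,0,0,1.5,1,0,0,0,0,0,0.5,1,0,0,0,0,0,0,1]}}

```text
time_s: 9.35
tcp_pos: [0.4808, -0.2292, 0.1183]
ee_rot: [-3.142, 0.005, 0.0]
force: [0.4, 1.1, -0.7]
finger_gap: 0.0228
finger_force: 73.5
```

Call:
{"name": "jog_arm", "arguments": {"targets": [0,0,0,0,0,1,1,0,0,0,0,0,1,1,0,0,0,0,0,0.5,1,0,0,0,0,0,0,1]}}

```text
time_s: 9.85
tcp_pos: [0.4808, -0.2292, 0.1157]
ee_rot: [-3.142, 0.005, 0.0]
force: [-0.3, 0.5, -0.7]
finger_gap: 0.0228
finger_force: 73.5
```

Call:
{"name": "jog_arm", "arguments": {"targets": [0,0,0,0,0,0.5,1,0,0,0,0,0,0.5,1,0,0,0,0,0,0,1]}}

```text
time_s: 10.22
tcp_pos: [0.4808, -0.2292, 0.1147]
ee_rot: [-3.142, 0.005, 0.0]
force: [0.5, 1.0, -0.6]
finger_gap: 0.0228
finger_force: 73.5
```

Call:
{"name": "jog_arm", "arguments": {"targets": [0,0,0,0,0,0.5,1,0,0,0,0,0,0,1]}}

```text
time_s: 10.48
tcp_pos: [0.4809, -0.2292, 0.1146]
ee_rot: [3.141, -0.005, 0.001]
force: [-0.6, 1.2, 3.4]
finger_gap: 0.0229
finger_force: 73.8
```

Call:
{"name": "jog_arm", "arguments": {"targets": [0,0,0,0,0,0.4,1,0,0,0,0,0,0,1]}}

```text
time_s: 10.72
tcp_pos: [0.481, -0.2293, 0.1145]
ee_rot: [3.141, -0.005, 0.001]
force: [-1.3, 2.8, 7.0]
finger_gap: 0.0228
finger_force: 74.2
```

Call:
{"name": "jog_arm", "arguments": {"targets": [0,0,0,0,0,0.4,1,0,0,0,0,0,0,1]}}

```text
time_s: 10.98
tcp_pos: [0.4811, -0.2293, 0.1145]
ee_rot: [3.141, -0.005, 0.002]
force: [-1.6, 2.6, 11.0]
finger_gap: 0.0232
finger_force: 74.4
```

Call:
{"name": "jog_arm", "arguments": {"targets": [0,0,0,0,0,-0.5,1,0,0,0,0,0,0,1]}}

```text
time_s: 11.22
tcp_pos: [0.481, -0.2293, 0.1145]
ee_rot: [3.141, -0.005, 0.001]
force: [-0.6, 0.7, 7.0]
finger_gap: 0.023
finger_force: 74.3
```

Call:
{"name": "jog_arm", "arguments": {"targets": [0,0,0,0,0,0,1,0,0,0,0,0,0,1,0,0,0,0,0,0,1,0,0,0,0,0,0,1,0,0,0,0,0,0,1,0,0,0,0,0,0,1,0,0,0,0,0,0,1,0,0,0,0,0,0,1,0,0,0,0,0,0,1,0,0,0,0,0,0,1,0,0,0,0,0,0,1,0,0,0,0,0,0,1,0,0,0,0,0,0,1,0,0,0,0,0,0,1,0,0,0,0,0,0,1,0,0,0,0,0,0,1,0,0,0,0,0,0,1,0,0,0,0,0,0,1]}}

```text
time_s: 13.48
tcp_pos: [0.481, -0.2293, 0.1145]
ee_rot: [3.141, -0.005, 0.001]
force: [-0.5, 2.0, 6.8]
finger_gap: 0.0229
finger_force: 74.3
```

Run:
```python
from h import *
s=bot.read_state();print(s['tcp_pos'],s['force'])
t=snap('top','t4'); save(t,'t4',(130,120,390,240),3)
```

```text
[ 0.48098588 -0.22929039  0.11449912] [-0.45884719  1.95937273  6.76517498]
```

View pics/t4.png

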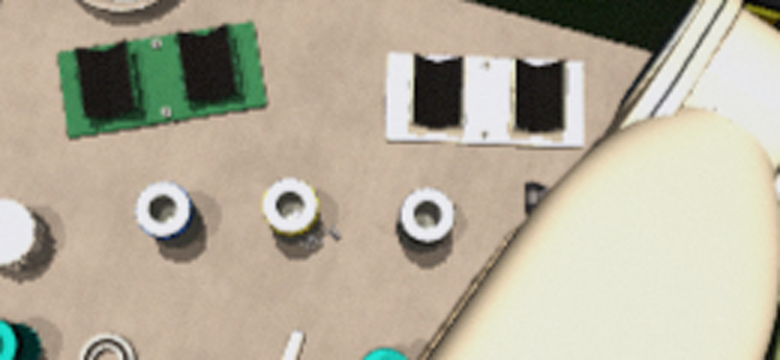

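Call:
{"name": "jog_arm", "arguments": {"targets": [0,0,0,0,0,-10,1,0,0,0,0,0,-25,1,0,0,0,0,0,-25,1,0,0,0,0,0,-25,1,0,0,0,0,0,-25,1,0,0,0,2.1,-52,0,1,0,0,0,2.1,-52,0,1,0,0,0,2.1,-52,0,1,0,0,0,2.1,-52,0,1,0,0,0,2.1,-53,0,1,0,0,0,0,0,0,1,0,0,0,0,0,12,1,0,0,0,0,0,0,1]}}

```text
time_s: 15.15
tcp_pos: [0.4916, 0.0308, 0.2107]
ee_rot: [3.142, -0.007, -0.003]
force: [-0.2, -0.8, -2.0]
finger_gap: 0.0227
finger_force: 73.9
```

```bash
cat >> h.py <<'E'
OFF=np.array([.0026,-.0005])
def fit(f,band=None,z=.085,c0=None,dbg=None):
    """fit sleeve mouth circle in wrist picture: compare render of white annulus outer edge"""
    from scipy.optimize import minimize
    p=bot.camera_params('wrist'); im=cv2.imread('pics/raw_'+f+'.png'); g=cv2.GaussianBlur(im,(3,3),0).astype(float)
    a=np.radians(np.arange(-80,81,4))  # far half only, collar hides the near half
    def S(r,c):
        q=np.array([proj(p,[c[0]+r*np.cos(t),c[1]+r*np.sin(t),z],True) for t in a]).astype(np.float32)
        return cv2.remap(g.min(2).astype(np.float32),q[:,0],q[:,1],cv2.INTER_LINEAR).ravel()
    best=max(((np.mean(np.clip(S(.0225,(x,y)),0,220)-np.clip(S(.0275,(x,y)),0,220)),x,y) for x in c0[0]+np.arange(-.012,.0121,.001) for y in c0[1]+np.arange(-.012,.0121,.001)))
    return best
E
python3 - <<'E'
from h import *
s=bot.read_state();print(s['tcp_pos'],s['force'])
# verify fit on the red picture is impossible now (pose gone); view the new one
a=snap('wrist','w5'); print(fit('w5',c0=(.494,.031)))
b=snap('side','s5'); save(np.hstack([cv2.resize(a[100:292,150:350],(400,384)),cv2.resize(b[100:250,170:330],(410,384))]),'c5')
E
```

```text
[0.49156503 0.03075928 0.21074493] [-0.24437467 -0.77530087 -1.97378953]
(np.float32(122.068695), np.float64(0.491), np.float64(0.032000000000000015))
```

View pics/c5.png

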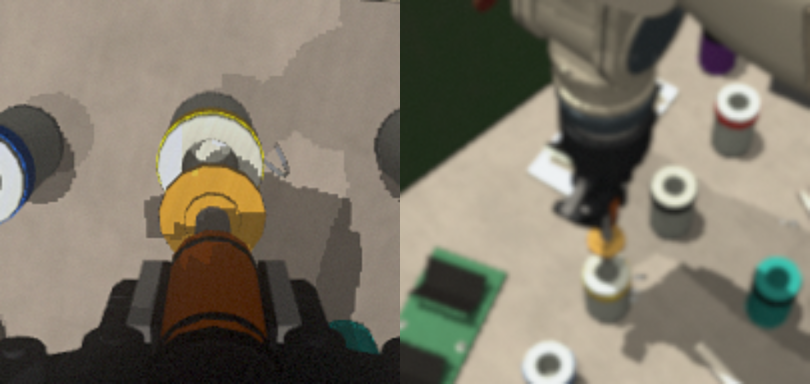

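Call:
{"name": "jog_arm", "arguments": {"targets": [0,0,0,-1.5,-1.5,0,1,0,0,0,0,0,8,1,0,0,0,0,0,8,1,0,0,0,0,0,8,1,0,0,0,0,0,8,1,0,0,0,0,0,8,1,0,0,0,0,0,8,1,0,0,0,0,0,8,1,0,0,0,0,0,8,1,0,0,0,0,0,8,1,0,0,0,0,0,4,1,0,0,0,0,0,2,1,0,0,0,0,0,1,1,0,0,0,0,0,0,1,0,0,0,0,0,0,1]}}

```text
time_s: 17.12
tcp_pos: [0.4907, 0.0332, 0.1331]
ee_rot: [3.142, -0.005, 0.0]
force: [-0.6, 0.3, -0.5]
finger_gap: 0.0227
finger_force: 73.9
```

Call:
{"name": "jog_arm", "arguments": {"targets": [0,0,0,0,0,1,1,0,0,0,0,0,1,1,0,0,0,0,0,0.5,1,0,0,0,0,0,0.5,1,0,0,0,0,0,0.4,1,0,0,0,0,0,0,1]}}

```text
time_s: 17.88
tcp_pos: [0.4907, 0.0333, 0.1296]
ee_rot: [3.142, -0.005, 0.0]
force: [-0.4, 0.7, -0.3]
finger_gap: 0.023
finger_force: 73.9
```

Call:
{"name": "jog_arm", "arguments": {"targets": [0,0,0,0,0,0.5,1,0,0,0,0,0,0,1]}}

```text
time_s: 18.12
tcp_pos: [0.4908, 0.0332, 0.1295]
ee_rot: [3.142, -0.005, 0.001]
force: [-1.7, 0.1, 4.7]
finger_gap: 0.0228
finger_force: 74.0
```

Call:
{"name": "jog_arm", "arguments": {"targets": [0,0,0,0,0,0.2,1,0,0,0,0,0,0,1,0,0,0,0,0,0,1,0,0,0,0,0,0,1,0,0,0,0,0,0,1,0,0,0,0,0,0,1,0,0,0,0,0,0,1,0,0,0,0,0,0,1,0,0,0,0,0,0,1,0,0,0,0,0,0,1,0,0,0,0,0,0,1,0,0,0,0,0,0,1,0,0,0,0,0,0,1,0,0,0,0,0,0,1,0,0,0,0,0,0,1,0,0,0,0,0,0,1,0,0,0,0,0,0,1,0,0,0,0,0,0,1,0,0,0,0,0,0,1]}}

```text
time_s: 20.5
tcp_pos: [0.4909, 0.0333, 0.1295]
ee_rot: [3.142, -0.005, 0.002]
force: [-0.9, 0.1, 6.8]
finger_gap: 0.0225
finger_force: 74.1
```

```bash
cat >> h.py <<'E'
def diff(n,a,b):
    x=cv2.imread(f'pics/raw_{a}.png').astype(int);y=cv2.imread(f'pics/raw_{b}.png').astype(int)
    return np.abs(x-y).max(2)
E
python3 - <<'E'
from h import *
s=bot.read_state();print(s['force'])
t=snap('top','t6'); d=diff('top','top0','t6')
p=bot.camera_params('top')
for n,c in dict(blue=(.49,.147),black=(.488,-.096),red=(.482,-.231)).items():
    u=proj(p,[*c,.085]).astype(int); print(n,u,d[u[1]-9:u[1]+10,u[0]-9:u[0]+10].mean().round(1))
E
```

```text
[-0.94114063  0.10308944  6.7541387 ]
blue [183 188] 51.7
black [272 190] 22.9
red [321 193] 7.9
```

```bash
cat >> h.py <<'E'
C0=dict(red=(.482,-.231),yellow=(.494,.031),blue=(.49,.147),black=(.488,-.096))
def moved(f,names,n='top'):
    p=bot.camera_params(n);A=cv2.imread(f'pics/raw_{n}0.png');B=cv2.imread(f'pics/raw_{f}.png')
    for k in names:
        u=proj(p,[*C0[k],.085]); i=np.round(u).astype(int); T=A[i[1]-11:i[1]+12,i[0]-11:i[0]+12]
        y0,x0=i[1]-45,i[0]-45; m=cv2.matchTemplate(B[y0:i[1]+46,x0:i[0]+46],T,cv2.TM_CCOEFF_NORMED)
        _,v,_,l=cv2.minMaxLoc(m); du=np.array([x0+l[0]+11,y0+l[1]+11])-i
        print(k,'score',round(v,3),'pix shift',du,'pos',np.round(at_z(p,u+du,.085)[:2],3))
E
python3 - <<'E'
from h import *
moved('t4',['blue','black','yellow']);moved('t6',['blue','black','red'])
snap('side','side6');moved('side6',['blue','black','red'],'side')
E
```

```text
blue score 0.995 pix shift [0 0] pos [0.49  0.147]
black score 0.995 pix shift [0 0] pos [ 0.488 -0.096]
yellow score 0.994 pix shift [0 0] pos [0.494 0.031]
blue score 0.36 pix shift [ 28 -31] pos [0.579 0.074]
black score 0.979 pix shift [0 0] pos [ 0.488 -0.096]
red score 0.999 pix shift [0 0] pos [ 0.482 -0.231]
blue score 0.995 pix shift [0 0] pos [0.49  0.147]
black score 0.86 pix shift [1 0] pos [ 0.486 -0.097]
red score 0.686 pix shift [-24  33] pos [ 0.485 -0.097]
```

Call:
{"name": "jog_arm", "arguments": {"targets": [0,0,0,0,0,-10,1,0,0,0,0,0,-25,1,0,0,0,0,0,-25,1,0,0,0,0,0,-23,1,0,0,0,-1.4,-38,0,1,0,0,0,-1,-38,0,1,0,0,0,-1,-38,0,1,0,0,0,0,0,0,1,0,0,0,0,0,0,1]}}

```text
time_s: 21.72
tcp_pos: [0.4879, 0.1124, 0.2122]
ee_rot: [-3.115, -0.068, 0.002]
force: [0.3, 0.1, -2.1]
finger_gap: 0.0227
finger_force: 74.2
```

Run:
```python
from h import *
s=bot.read_state();print(s['tcp_pos'],s['force'])
a=snap('wrist','w7'); print(fit('w7',c0=(.489,.147)))
save(cv2.resize(a[100:292,150:350],(400,384)),'c7')
snap('top','t7'); moved('t7',['black','red','yellow','blue'])
```

```text
[0.48793682 0.11240872 0.21224946] [ 0.28989944  0.14775366 -2.06625657]
(np.float32(126.1271), np.float64(0.486), np.float64(0.148))
black score 0.985 pix shift [0 0] pos [ 0.488 -0.096]
red score 0.998 pix shift [0 0] pos [ 0.482 -0.231]
yellow score 0.975 pix shift [0 0] pos [0.494 0.031]
blue score 0.426 pix shift [-10 -24] pos [0.557 0.178]
```

View pics/c7.png

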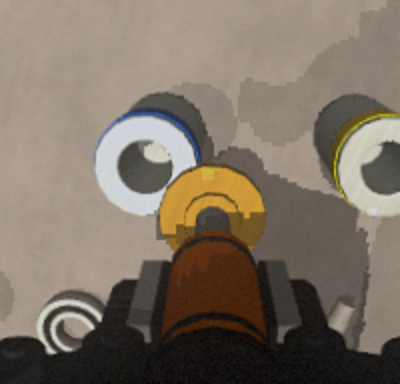

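Run:
```python
from h import *
p=bot.camera_params('wrist'); print(at_z(p,(223.3,181.3),.085,True)); goto([.4875,.148,.212],yaw=45)
```

```text
[0.48894063 0.14707388 0.085     ]
turn [ -1.46  -0.54 -42.5 ] shift(after) [ 25.  -25.6   0.3] shift(before) [  1.1 -35.7   1.2] |d| 0.0358 q [ 0.04  0.18 -0.13  1.26  0.03  3.14]
```

Run:
```python
from h import *
goto([.487,.148,.212],yaw=15)
```

```text
turn [ -1.51  -0.14 -12.5 ] shift(after) [  8.3 -34.8   0.3] shift(before) [  0.6 -35.7   1.2] |d| 0.0358 q [ 0.04  0.18 -0.13  1.26  0.03  3.14]
```

Call:
{"name": "jog_arm", "arguments": {"targets": [-0.8,0,-6.3,0,0,0,1,-0.7,-0.1,-6.2,0,0,0,1,0,0,0,4.1,-17.4,0,1,0,0,0,4.2,-17.4,0,1,0,0,0,0,0,0,1,0,0,0,0,0,0,1]}}

```text
time_s: 22.58
tcp_pos: [0.4868, 0.149, 0.2122]
ee_rot: [-3.114, -0.412, -0.001]
force: [-0.9, -0.6, -1.2]
finger_gap: 0.0226
finger_force: 74.2
```

Run:
```python
from h import *
goto([.487,.148,.212],yaw=15)
a=snap('wrist','w8'); print(fit('w8',c0=(.489,.147)))
p=bot.camera_params('wrist'); s=bot.read_state(); print(s['tcp_pos'],s['force'])
# collar centroid (brass colour)
h=cv2.cvtColor(a,cv2.COLOR_BGR2HSV); m=cv2.inRange(h,(18,130,120),(30,255,255)); m=cv2.morphologyEx(m,cv2.MORPH_OPEN,np.ones((3,3)))
n,l,st,c=cv2.connectedComponentsWithStats(m); k=1+st[1:,4].argmax(); x,y,w,hh=st[k][:4]; print(st[k],'collar mid col',x+w/2-.5)
print('pred col',proj(p,[.487,.148,s['tcp_pos'][2]-.1045+.055],True))
```

```text
turn [-0.01 -0.03  0.07] shift(after) [-0.   1.   0.2] shift(before) [-0.   1.   0.2] |d| 0.001 q [ 0.13  0.2  -0.11  1.26  0.    3.01]
(np.float32(110.448006), np.float64(0.486), np.float64(0.148))
[0.48679126 0.14875308 0.21226716] [-0.16485791  0.01475769 -2.55018504]
[ 230  183   53   33 1069] collar mid col 256.0
pred col [257.83979666 212.85610223]
```

Call:
{"name": "jog_arm", "arguments": {"targets": [0,0,0,0,1,0,1,0,0,0,0,0,8,1,0,0,0,0,0,8,1,0,0,0,0,0,8,1,0,0,0,0,0,8,1,0,0,0,0,0,8,1,0,0,0,0,0,8,1,0,0,0,0,0,8,1,0,0,0,0,0,8,1,0,0,0,0,0,8,1,0,0,0,0,0,4,1,0,0,0,0,0,2,1,0,0,0,0,0,1,1,0,0,0,0,0,1,1,0,0,0,0,0,0,1,0,0,0,0,0,0,1]}}

```text
time_s: 24.62
tcp_pos: [0.4872, 0.1477, 0.1324]
ee_rot: [-3.114, -0.412, -0.001]
force: [-0.6, -0.0, -1.5]
finger_gap: 0.0225
finger_force: 74.1
```

Call:
{"name": "jog_arm", "arguments": {"targets": [0,0,0,0,0,1,1,0,0,0,0,0,1,1,0,0,0,0,0,0.5,1,0,0,0,0,0,0.4,1,0,0,0,0,0,0,1]}}

```text
time_s: 25.25
tcp_pos: [0.4873, 0.1477, 0.1296]
ee_rot: [-3.114, -0.412, -0.002]
force: [0.0, 0.7, 1.0]
finger_gap: 0.0229
finger_force: 74.1
```

Call:
{"name": "jog_arm", "arguments": {"targets": [0,0,0,0,0,0.5,1,0,0,0,0,0,0,1]}}

```text
time_s: 25.5
tcp_pos: [0.4874, 0.1478, 0.1295]
ee_rot: [-3.114, -0.412, -0.003]
force: [-1.1, -0.3, 6.4]
finger_gap: 0.0228
finger_force: 74.4
```

Call:
{"name": "jog_arm", "arguments": {"targets": [0,0,0,0,0,0.1,1,0,0,0,0,0,0,1,0,0,0,0,0,0,1,0,0,0,0,0,0,1,0,0,0,0,0,0,1,0,0,0,0,0,0,1,0,0,0,0,0,0,1,0,0,0,0,0,0,1,0,0,0,0,0,0,1,0,0,0,0,0,0,1,0,0,0,0,0,0,1,0,0,0,0,0,0,1,0,0,0,0,0,0,1,0,0,0,0,0,0,1,0,0,0,0,0,0,1,0,0,0,0,0,0,1,0,0,0,0,0,0,1,0,0,0,0,0,0,1,0,0,0,0,0,0,1]}}

```text
time_s: 27.88
tcp_pos: [0.4874, 0.1478, 0.1295]
ee_rot: [-3.114, -0.412, -0.003]
force: [-1.6, 0.0, 6.3]
finger_gap: 0.0227
finger_force: 74.4
```

Run:
```python
from h import *
goto([.4862,-.0965,.235],0)
snap('top','t9'); moved('t9',['black','red','yellow','blue'])
snap('side','s9'); moved('s9',['black','red','yellow','blue'],'side')
```

```text
turn [-0.03 -0.11 15.06] shift(after) [  -1.2  244.3 -105.5] shift(before) [ -64.4  235.5 -105.7] |d| 0.2661 q [ 0.13  0.24 -0.27  1.06  0.    3.01]
black score 0.999 pix shift [0 0] pos [ 0.488 -0.096]
red score 0.999 pix shift [0 0] pos [ 0.482 -0.231]
yellow score 0.977 pix shift [0 0] pos [0.494 0.031]
blue score 0.451 pix shift [ -9 -15] pos [0.531 0.174]
black score 0.831 pix shift [-26  34] pos [0.493 0.031]
red score 0.436 pix shift [-14  22] pos [ 0.479 -0.144]
yellow score 0.94 pix shift [0 0] pos [0.494 0.031]
blue score 0.484 pix shift [ 23 -34] pos [0.492 0.036]
```

Call:
{"name": "jog_arm", "arguments": {"targets": [0,0,0,0,0,-10,1,0,0,0,0,0,-25,1,0,0,0,0,0,-25,1,0,0,0,0,0,-25,1,0,0,7.5,0,0,-20,1,0,0,7.5,0,0,0,1,0,0,0,-0.4,48.6,0,1,0,0,0,-0.4,48.6,0,1,0,0,0,-0.4,48.6,0,1,0,0,0,-0.4,48.6,0,1,0,0,0,-0.4,48.6,0,1,0,0,0,0,0,0,1,0,0,0,0,0,20,1,0,0,0,0,0,0,1]}}

```text
time_s: 29.72
tcp_pos: [0.4974, -0.1272, 0.2066]
ee_rot: [-3.113, -0.074, 0.004]
force: [-1.1, -0.7, -1.2]
finger_gap: 0.0226
finger_force: 74.2
```

```bash
cat >> h.py <<'E'
def chk(f,c0):
    a=snap('wrist',f); b=fit(f,c0=c0); s=bot.read_state(); print('tcp',s['tcp_pos'].round(4),'F',s['force'].round(1),'fit',b)
    h=cv2.cvtColor(a,cv2.COLOR_BGR2HSV); m=cv2.morphologyEx(cv2.inRange(h,(18,130,120),(30,255,255)),cv2.MORPH_OPEN,np.ones((3,3)))
    n,l,st,c=cv2.connectedComponentsWithStats(m); print('collar box',st[1+st[1:,4].argmax()])
E
python3 - <<'E'
from h import *
chk('w10',(.488,-.096)); goto([.4855,-.0955,.212],0); snap('top','t10'); moved('t10',['black','red','yellow','blue']); print(fit('w10',c0=(.488,-.08)))
E
```

```text
tcp [ 0.4978 -0.1273  0.2075] F [ 0.5 -0.3 -1.1] fit (np.float32(114.93797), np.float64(0.486), np.float64(-0.09499999999999999))
collar box [ 230  183   52   33 1033]
turn [-1.55  0.09  2.75] shift(after) [-12.3 -31.8  -4.5] shift(before) [-10.8 -32.4  -3.6] |d| 0.0344 q [-0.43  0.21 -0.1   1.27  0.02  2.67]
black score 0.266 pix shift [-33  -6] pos [ 0.503 -0.005]
red score 0.451 pix shift [ 34 -25] pos [ 0.554 -0.328]
yellow score 0.994 pix shift [0 0] pos [0.494 0.031]
blue score 0.994 pix shift [0 0] pos [0.49  0.147]
(np.float32(88.248665), np.float64(0.486), np.float64(-0.092))
```

Call:
{"name": "jog_arm", "arguments": {"targets": [-1.55,0,2.75,0,0,0,1,0,0,0,-12.3,-32,-4,1,0,0,0,0,0,0,1,0,0,0,0,0,0,1]}}

```text
time_s: 30.32
tcp_pos: [0.4863, -0.0959, 0.2121]
ee_rot: [3.14, 0.001, 0.001]
force: [-0.1, -0.5, -2.5]
finger_gap: 0.0228
finger_force: 74.2
```

Run:
```python
from h import *
chk('w11',(.488,-.096)); goto([.486,-.0955,.212],0)
```

```text
tcp [ 0.4863 -0.0961  0.2119] F [ 0.3  0.4 -2. ] fit (np.float32(115.946266), np.float64(0.485), np.float64(-0.09399999999999999))
collar box [ 230  183   52   34 1042]
turn [ 0.06 -0.02 -0.01] shift(after) [-0.3 -0.6 -0.1] shift(before) [-0.3 -0.6 -0.1] |d| 0.0007 q [-0.36  0.17 -0.14  1.26 -0.    2.78]
```

Call:
{"name": "jog_arm", "arguments": {"targets": [0,0,0,-0.5,-1.5,0,1,0,0,0,0,0,8,1,0,0,0,0,0,8,1,0,0,0,0,0,8,1,0,0,0,0,0,8,1,0,0,0,0,0,8,1,0,0,0,0,0,8,1,0,0,0,0,0,8,1,0,0,0,0,0,8,1,0,0,0,0,0,8,1,0,0,0,0,0,4,1,0,0,0,0,0,2,1,0,0,0,0,0,1,1,0,0,0,0,0,1,1,0,0,0,0,0,0,1,0,0,0,0,0,0,1]}}

```text
time_s: 32.38
tcp_pos: [0.4854, -0.0945, 0.1315]
ee_rot: [3.141, -0.001, -0.0]
force: [-0.5, 0.3, -1.7]
finger_gap: 0.0226
finger_force: 74.2
```

Call:
{"name": "jog_arm", "arguments": {"targets": [0,0,0,0,0,1,1,0,0,0,0,0,1,1,0,0,0,0,0,0.4,1,0,0,0,0,0,0.4,1,0,0,0,0,0,0,1]}}

```text
time_s: 33.0
tcp_pos: [0.4854, -0.0945, 0.1286]
ee_rot: [3.141, -0.001, -0.001]
force: [-0.1, 0.7, -0.9]
finger_gap: 0.0228
finger_force: 74.2
```

Call:
{"name": "jog_arm", "arguments": {"targets": [0,0,0,0,0,0.5,1,0,0,0,0,0,0,1]}}

```text
time_s: 33.25
tcp_pos: [0.4854, -0.0945, 0.1281]
ee_rot: [3.141, -0.001, -0.001]
force: [-0.4, 0.4, -0.9]
finger_gap: 0.0226
finger_force: 74.2
```

Call:
{"name": "jog_arm", "arguments": {"targets": [0,0,0,0,0,2,1,0,0,0,0,0,2,1,0,0,0,0,0,2,1,0,0,0,0,0,2,1,0,0,0,0,0,2,1,0,0,0,0,0,1,1,0,0,0,0,0,1,1,0,0,0,0,0,0.5,1,0,0,0,0,0,0,1]}}

```text
time_s: 34.38
tcp_pos: [0.4853, -0.0945, 0.1156]
ee_rot: [3.141, -0.001, -0.001]
force: [0.8, 0.3, -1.2]
finger_gap: 0.023
finger_force: 74.2
```

Call:
{"name": "jog_arm", "arguments": {"targets": [0,0,0,0,0,0.5,1,0,0,0,0,0,0.5,1,0,0,0,0,0,0,1]}}

```text
time_s: 34.75
tcp_pos: [0.4854, -0.0945, 0.1146]
ee_rot: [3.141, -0.001, -0.001]
force: [-0.4, 0.8, -0.3]
finger_gap: 0.0228
finger_force: 74.2
```

Call:
{"name": "jog_arm", "arguments": {"targets": [0,0,0,0,0,0.4,1,0,0,0,0,0,0.3,1,0,0,0,0,0,0,1]}}

```text
time_s: 35.12
tcp_pos: [0.4855, -0.0946, 0.1145]
ee_rot: [3.141, -0.001, 0.001]
force: [-1.0, 2.2, 7.0]
finger_gap: 0.0229
finger_force: 74.7
```

Call:
{"name": "jog_arm", "arguments": {"targets": [0,0,0,0,0,0,1,0,0,0,0,0,0,1,0,0,0,0,0,0,1,0,0,0,0,0,0,1,0,0,0,0,0,0,1,0,0,0,0,0,0,1,0,0,0,0,0,0,1,0,0,0,0,0,0,1,0,0,0,0,0,0,1,0,0,0,0,0,0,1,0,0,0,0,0,0,1,0,0,0,0,0,0,1,0,0,0,0,0,0,1,0,0,0,0,0,0,1,0,0,0,0,0,0,1,0,0,0,0,0,0,1,0,0,0,0,0,0,1,0,0,0,0,0,0,1]}}

```text
time_s: 37.38
tcp_pos: [0.4855, -0.0946, 0.1145]
ee_rot: [3.141, -0.001, 0.001]
force: [-1.7, 1.8, 7.0]
finger_gap: 0.0229
finger_force: 74.7
```

Call:
{"name": "jog_arm", "arguments": {"targets": [0,0,0,0,0,-10,1,0,0,0,0,0,-25,1,0,0,0,0,0,-26,1,0,0,0,0,0,-26,1,0,0,0,0,0,-26,1,0,0,0,-8,52,0,1,0,0,0,-8,52,0,1,0,0,0,-8,52,0,1,0,0,0,-8,52,0,1,0,0,0,-8,51,0,1,0,0,0,0,0,0,1,0,0,0,0,0,0,1]}}

```text
time_s: 38.88
tcp_pos: [0.4449, -0.3533, 0.2269]
ee_rot: [-3.141, 0.002, 0.002]
force: [-0.3, 0.8, -1.1]
finger_gap: 0.0228
finger_force: 74.4
```

Run:
```python
from h import *
goto([.4457,-.354,.17],0)
snap('top','t12'); moved('t12',['black','red','yellow','blue'])
```

```text
turn [-0.02  0.06 -0.07] shift(after) [ 0.8  0.7 56.9] shift(before) [ 0.8  0.7 56.9] |d| 0.0569 q [-0.82  0.29  0.06  1.34 -0.    2.32]
black score 0.996 pix shift [0 0] pos [ 0.488 -0.096]
red score 0.997 pix shift [0 0] pos [ 0.482 -0.231]
yellow score 0.996 pix shift [0 0] pos [0.494 0.031]
blue score 0.997 pix shift [0 0] pos [0.49  0.147]
```

Call:
{"name": "jog_arm", "arguments": {"targets": [0,0,0,0.8,0.7,20,1,0,0,0,0,0,25,1,0,0,0,0,0,20,1,0,0,0,0,0,5,1,0,0,0,0,0,5,1,0,0,0,0,0,5,1,0,0,0,0,0,0,1,0,0,0,0,0,0,1]}}

```text
time_s: 39.92
tcp_pos: [0.4461, -0.3543, 0.1474]
ee_rot: [3.141, -0.001, -0.0]
force: [0.2, -0.3, -1.2]
finger_gap: 0.0228
finger_force: 74.4
```

Call:
{"name": "jog_arm", "arguments": {"targets": [0,0,0,0,0,8,1,0,0,0,0,0,8,1,0,0,0,0,0,8,1,0,0,0,0,0,8,1,0,0,0,0,0,3,1,0,0,0,0,0,1,1,0,0,0,0,0,0,1,0,0,0,0,0,0,1]}}

```text
time_s: 40.92
tcp_pos: [0.4461, -0.3543, 0.1113]
ee_rot: [3.141, -0.001, -0.0]
force: [-0.4, 0.7, -1.6]
finger_gap: 0.0227
finger_force: 74.4
```

Call:
{"name": "jog_arm", "arguments": {"targets": [0,0,0,0,0,0.5,1,0,0,0,0,0,0,1]}}

```text
time_s: 41.18
tcp_pos: [0.446, -0.3542, 0.1106]
ee_rot: [3.141, -0.001, -0.001]
force: [0.1, 0.3, -1.7]
finger_gap: 0.0228
finger_force: 74.4
```

Call:
{"name": "jog_arm", "arguments": {"targets": [0,0,0,0,0,0.3,-1,0,0,0,0,0,0,-1,0,0,0,0,0,0,-1,0,0,0,0,0,0,-1,0,0,0,0,0,-10,-1,0,0,0,0,0,-30,-1,0,0,0,0,0,-40,-1,0,0,0,0,0,-40,-1,0,0,0,0,-40,0,-1,0,0,0,0,-40,0,-1,0,0,0,0,0,0,-1]}}

```text
time_s: 42.55
tcp_pos: [0.446, -0.2721, 0.2316]
ee_rot: [3.14, 0.003, 0.001]
force: [0.4, -0.1, -0.1]
finger_gap: 0.0851
finger_force: 0.0
```

Run:
```python
from h import *
s=bot.read_state();print(s['tcp_pos'].round(4),s['q'].round(4).tolist(),s['force'].round(1))
a=snap('wrist','w13'); b=snap('top','t13'); save(np.hstack([a,b]),'c13',None,.78)
moved('t13',['red','black','yellow','blue'])
```

```text
[ 0.446  -0.2721  0.2316] [-0.7082, 0.2107, -0.0423, 1.3166, -0.0005, 2.4316] [ 0.4 -0.1 -0.1]
red score 0.716 pix shift [ 34 -26] pos [ 0.557 -0.328]
black score 0.994 pix shift [0 0] pos [ 0.488 -0.096]
yellow score 0.994 pix shift [0 0] pos [0.494 0.031]
blue score 0.995 pix shift [0 0] pos [0.49  0.147]
```

View pics/c13.png

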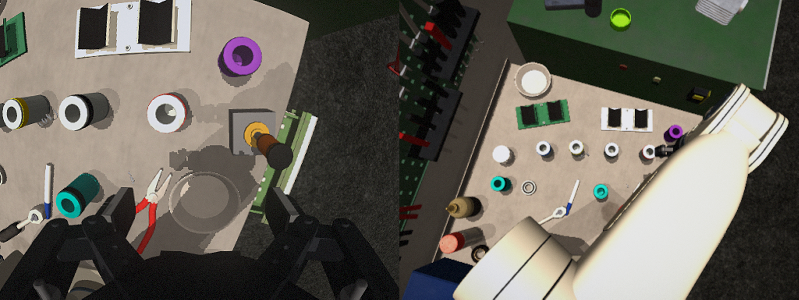

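Run:
```python
from h import *
from scipy.optimize import least_squares
S=[((.259131,.020816),(.13702,-.53239,.23072)),((.2107,-.0423),(.446,-.2721,.2316)),((.29,.08),(.450,-.3516,.2346)),((.29,.06),(.4452,-.3539,.2286)),((.24,-.27),(.4874,.1478,.1295)),((.17,-.14),(.4863,-.0961,.2119))]
def f(v,q,t):
    L1,L2,K,d=v; r=L1*np.sin(q[0])+L2*np.cos(q[0]-q[1]); z=K+L1*np.cos(q[0])-L2*np.sin(q[0]-q[1]); return [r-np.sqrt(t[0]**2+t[1]**2-d*d),z-t[2]]
o=least_squares(lambda v:np.ravel([f(v,q,t) for q,t in S])*1e3,[.5,.5,-.1,.08]); print(o.x,o.fun.round(1))
goto([.424,-.196,.2],-30,60)
```

```text
[ 0.57570976  0.39494144 -0.23412799  0.14953797] [ 2.3 -1.6  2.2 -1.6 -0.3  0.6  0.5 -1.1 -5.3  2.8  0.9  0.9]
turn [-15.63  58.52  27.24] shift(after) [-56.1 -56.6 -35.1] shift(before) [-22.3 -78.3  30.9] |d| 0.087 q [-0.71  0.21 -0.04  1.32 -0.    2.43]
```

Call:
{"name": "jog_arm", "arguments": {"targets": [0,0,0,0,-30,0,-1,-2.23,8.36,3.89,0,0,0,-1,-2.23,8.36,3.89,0,0,0,-1,-2.23,8.36,3.89,0,0,0,-1,-2.23,8.36,3.89,0,0,0,-1,-2.23,8.36,3.89,0,0,0,-1,-2.23,8.36,3.89,0,0,0,-1,-2.23,8.36,3.89,0,0,0,-1,0,0,0,0,0,0,-1]}}

```text
time_s: 43.78
tcp_pos: [0.447, -0.2457, 0.2318]
ee_rot: [2.445, -0.648, 1.386]
force: [0.2, 0.6, -0.7]
finger_gap: 0.0856
finger_force: 0.0
```

Run:
```python
from h import *
s=bot.read_state();print(s['tcp_pos'].round(4),s['q'].round(4).tolist(),s['force'].round(1))
goto([.424,-.196,.12],-30,60)
```

```text
[ 0.447  -0.2457  0.2318] [-0.8143, -0.2606, -1.0304, -0.2123, 0.2496, 2.9846] [ 0.2  0.6 -0.7]
turn [-0.06  0.84  0.27] shift(after) [-119.2  -31.6   17.2] shift(before) [-118.8  -32.1   18.9] |d| 0.1245 q [-0.81 -0.26 -1.03 -0.21  0.25  2.98]
```

Run:
```python
from h import *
goto([.4991,-.2397,.15],-30,60); goto([.4991,-.2397,.0318],-30,60)
R1=target(-30,60); print('up100',R1.inv().apply([0,0,100]))
```

```text
turn [-0.06  0.84  0.27] shift(after) [-49.8 -31.3  77.4] shift(before) [-48.5 -31.4  78.2] |d| 0.0972 q [-0.81 -0.26 -1.03 -0.21  0.25  2.98]
turn [-0.06  0.84  0.27] shift(after) [-152.1  -31.3  136.5] shift(before) [-150.   -31.8  138.8] |d| 0.2068 q [-0.81 -0.26 -1.03 -0.21  0.25  2.98]
up100 [ 8.66025404e+01 -5.55111512e-15 -5.00000000e+01]
```

Call:
{"name": "jog_arm", "arguments": {"targets": [0,0.84,0.2,-25,-15.6,38.7,-1,0,0,0,-25,-15.6,38.7,-1,0,0,0,0,0,0,-1,0,0,0,-35,0,20,-1,0,0,0,-22,0,13,-1,0,0,0,0,0,0,-1]}}

```text
time_s: 44.52
tcp_pos: [0.5364, -0.2562, 0.1307]
ee_rot: [2.494, -0.665, 1.318]
force: [0.7, 0.1, 0.3]
finger_gap: 0.0854
finger_force: 0.0
```

Run:
```python
from h import *
s=bot.read_state();print(s['tcp_pos'].round(4),s['q'].round(4).tolist(),s['force'].round(1))
goto([.4991,-.2397,.0318],-30,60)
a=snap('wrist','w14'); b=snap('side','s14'); save(np.hstack([a,b]),'c14',None,.78)
```

```text
[ 0.5364 -0.2562  0.1307] [-0.6317, 0.1234, -1.0389, -0.5616, 0.0896, 3.0786] [0.7 0.1 0.3]
turn [-0.02  4.26  0.11] shift(after) [-106.     4.4   14.3] shift(before) [-104.6    4.2   22.2] |d| 0.107 q [-0.63  0.12 -1.04 -0.56  0.09  3.08]
```

View pics/c14.png

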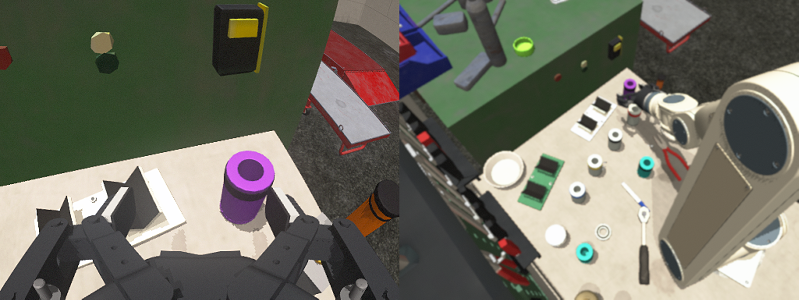

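```bash
cat > kin.py <<'E'
import numpy as np
from scipy.optimize import least_squares
from scipy.spatial.transform import Rotation as R
from h import target
S=[([-1.47157,.259131,.020816,1.333696,0,1.418231],(.13702,-.53239,.23072)),([-.7082,.2107,-.0423,1.3166,-.0005,2.4316],(.446,-.2721,.2316)),
([-.8143,-.2606,-1.0304,-.2123,.2496,2.9846],(.447,-.2457,.2318)),([-.6317,.1234,-1.0389,-.5616,.0896,3.0786],(.5364,-.2562,.1307)),
([-.81,.29,.08,1.36,0,2.33],(.4501,-.3516,.2346)),([.13,.24,-.27,1.06,0,3.01],(.4874,.1478,.1295)),([-.36,.17,-.14,1.26,0,2.78],(.4863,-.0961,.2119)),([.04,.18,-.13,1.26,.03,3.14],(.4879,.1124,.2122))]
def fk(v,q):
    L1,L2,e,h,d,Lw,Lt,s5=v; a=q[1]-q[2]
    p=np.array([L1*np.sin(q[1])+L2*np.cos(a)+e*np.sin(a),d,h+L1*np.cos(q[1])-L2*np.sin(a)+e*np.cos(a)])
    Rp=R.from_euler('y',a+q[3]); R5=Rp*R.from_euler('z',s5*q[4])
    p=p+Rp.apply([Lw,0,0])+R5.apply([Lt,0,0]); Rz=R.from_euler('z',q[0])
    # tool: z along local x; roll
    Rt=Rz*R5*R.from_matrix(np.array([[0,0,1],[0,1,0],[-1,0,0.]]))*R.from_euler('z',q[5])
    return Rz.apply(p),Rt
W=[1,1,1,1,.3,.3,.3,.3]
def fit():
    best=None
    for s in(1,-1):
        o=least_squares(lambda v:np.ravel([(fk(np.r_[v,s],q)[0]-t)*1e3*w for (q,t),w in zip(S,W)])if 1 else 0,[.5,.45,.0,.35,.08,.1,.15])
        if best is None or o.cost<best[0]: best=(o.cost,np.r_[o.x,s],o.fun)
    return best
LO=np.array([-3.04,-.91,-1.04,-1.92,-1.52,-3.14]);HI=np.array([3.04,1.82,1.36,1.95,1.45,3.14])
def ik(v,p,Rt,tries=12,rng=np.random.default_rng(0)):
    b=None
    for i in range(tries):
        q0=rng.uniform(LO*.7,HI*.7); q0[0]=np.arctan2(p[1],p[0])-.15; q0[4]*=.5
        o=least_squares(lambda q:np.r_[(fk(v,q)[0]-p)*10,(Rt.inv()*fk(v,q)[1]).as_rotvec()],q0,bounds=(LO+.02,HI-.02),max_nfev=60)
        if b is None or o.cost<b.cost:b=o
        if b.cost<1e-6:break
    return np.sqrt(2*b.cost),b.x
E
python3 - <<'E'
from kin import *
c,v,f=fit(); print(c,v.round(4),f.round(1)); np.save('v.npy',v)
from h import bot
s=bot.read_state(); Rt=R.from_rotvec(s['ee_rot'])
for q in (s['q'],):
    p,r=fk(v,q); print(p,s['tcp_pos'],'rot mismatch (tool)',np.degrees((r.inv()*Rt).as_rotvec()))
E
```

```text
1.005291894172844 [0.5848 0.3984 0.0294 0.1284 0.0835 0.1024 0.2953 1.    ] [-0.1 -0.1 -0.2  0.1 -0.1 -0.2  0.   0.  -0.1  0.  -0.1  0.  -0.4  0.4
  0.7 -0.3  0.   0.1 -0.1  0.7  0.5  0.4 -0.1  0.2]
[ 0.53627176 -0.25600467  0.13215847] [ 0.53626542 -0.2559699   0.13216471] rot mismatch (tool) [ 1.27222187e-14 -3.97569335e-15  7.95138670e-15]
```

```bash
cat > feas.py <<'E'
from kin import *
v=np.load('v.npy'); G=.0235
def pose(m,yaw,phi):
    Rt=target(yaw,phi); return np.array(m)+G*Rt.apply([0,0,1]),Rt
if __name__=='__main__':
    u=lambda a:np.array([-np.sin(np.radians(a)),np.cos(np.radians(a))])
    g=np.array([.631,.167]);w=np.array([.617,-.157])
    N=dict(g0=(g-.05*u(10.6),10.6),g1=(g+.05*u(10.6),10.6),w0=(w-.05*u(-1.2),-1.2),w1=(w+.05*u(-1.2),-1.2))
    for n,(c,y) in N.items():
        print(n,c.round(3),[(f,fl,ik(v,*pose([*c,.053],y+fl,f))[0].round(3)) for f in(-15,-25,-35,-45,-55) for fl in(0,180)])
    Sl=dict(red=(.4815,-.2295),yel=(.4915,.0325),blue=(.4875,.1475),blk=(.486,-.095))
    for n,c in Sl.items():
        for f in(35,45,55,65,75): print(n,f,[(y,ik(v,*pose([*c,.0435],y,f),8)[0].round(3)) for y in range(-30,151,20)])
E
python3 feas.py
```

```text
g0 [0.64  0.118] [(-15, 0, np.float64(0.0)), (-15, 180, np.float64(0.0)), (-25, 0, np.float64(0.0)), (-25, 180, np.float64(0.0)), (-35, 0, np.float64(0.0)), (-35, 180, np.float64(0.0)), (-45, 0, np.float64(0.1)), (-45, 180, np.float64(0.0)), (-55, 0, np.float64(0.268)), (-55, 180, np.float64(0.0))]
g1 [0.622 0.216] [(-15, 0, np.float64(0.002)), (-15, 180, np.float64(0.0)), (-25, 0, np.float64(0.004)), (-25, 180, np.float64(0.0)), (-35, 0, np.float64(0.007)), (-35, 180, np.float64(0.0)), (-45, 0, np.float64(0.114)), (-45, 180, np.float64(0.0)), (-55, 0, np.float64(0.282)), (-55, 180, np.float64(0.0))]
w0 [ 0.616 -0.207] [(-15, 0, np.float64(0.0)), (-15, 180, np.float64(0.0)), (-25, 0, np.float64(0.0)), (-25, 180, np.float64(0.0)), (-35, 0, np.float64(0.0)), (-35, 180, np.float64(0.0)), (-45, 0, np.float64(0.062)), (-45, 180, np.float64(0.0)), (-55, 0, np.float64(0.223)), (-55, 180, np.float64(0.0))]
w1 [ 0.618 -0.107] [(-15, 0, np.float64(0.0)), (-15, 180, np.float64(0.0)), (-25, 0, np.float64(0.0)), (-25, 180, np.float64(0.0)), (-35, 0, np.float64(0.0)), (-35, 180, np.float64(0.0)), 
[... 4421 characters left out ...]
3)), (10, np.float64(0.192)), (30, np.float64(0.0)), (50, np.float64(0.0)), (70, np.float64(0.0)), (90, np.float64(0.0)), (110, np.float64(0.0)), (130, np.float64(0.0)), (150, np.float64(0.0))]
blk 65 [(-30, np.float64(0.402)), (-10, np.float64(0.47)), (10, np.float64(0.295)), (30, np.float64(0.024)), (50, np.float64(0.0)), (70, np.float64(0.0)), (90, np.float64(0.0)), (110, np.float64(0.0)), (130, np.float64(0.0)), (150, np.float64(0.076))]
blk 75 [(-30, np.float64(0.522)), (-10, np.float64(0.623)), (10, np.float64(0.364)), (30, np.float64(0.052)), (50, np.float64(0.0)), (70, np.float64(0.0)), (90, np.float64(0.0)), (110, np.float64(0.0)), (130, np.float64(0.144)), (150, np.float64(0.243))]
```

```bash
cat > plan.py <<'E'
from feas import *
from h import bot
def seg(a,b,n):
    """a,b=(p,R): n equal rows (screw-like: turn about fixed tool axis, mid moves straight)"""
    ma,mb=a[0]-G*a[1].apply([0,0,1]),b[0]-G*b[1].apply([0,0,1]); w=(a[1].inv()*b[1]).as_rotvec(); rows=[];p,r=a
    for i in range(n):
        r2=a[1]*R.from_rotvec(w*(i+1)/n); p2=ma+(mb-ma)*(i+1)/n+G*r2.apply([0,0,1])
        rows.append(np.r_[np.degrees(w/n),r.inv().apply(p2-p)*1e3]); p,r=p2,r2
    rows=np.round(rows,1); 
    print(f'{n} rows','identical' if np.ptp(rows,axis=0).max()<.25 else '', [[float(round(z,2)) for z in x] for x in (rows[:1] if np.ptp(rows,axis=0).max()<.25 else rows)])
def run(wps,checks=True):
    s=bot.read_state(); cur=(s['tcp_pos'],R.from_rotvec(s['ee_rot']))
    for k,(m,y,f,n) in enumerate(wps):
        t=pose(m,y,f)
        if checks: e,q=ik(v,*t); print(k,m,y,f,'ik err',round(float(e),4),'q',q.round(2).tolist())
        seg(cur,t,n); cur=t
E
python3 - <<'E'
from plan import *
run([((.5,-.25,.19),30,60,6),((.4815,-.2295,.0435+.11),30,60,2),((.4815,-.2295,.0435),30,60,8)])
print('--after grasp')
for w in [((.4815,-.2295,.17),30,60),((.4815,-.2295,.19),30,-30),((.5,-.2,.19),120,-30),((.5,-.1,.19),190.6,-30),((.62,.216,.14),190.6,-30),((.622,.216,.053),190.6,-30)]: print(w,[x.round(2) if i else round(x,4) for i,x in enumerate(ik(v,*pose(*w)))])
E
```

```text
0 (0.5, -0.25, 0.19) 30 60 ik err 0.0 q [-1.07, 0.29, -0.5, 0.83, 1.05, 1.52]
6 rows  [[8.5, 0.6, -5.3, 4.9, -1.3, -6.5], [8.5, 0.6, -5.3, 4.8, -1.8, -6.7], [8.5, 0.6, -5.3, 4.7, -2.4, -6.9], [8.5, 0.6, -5.3, 4.7, -2.9, -7.0], [8.5, 0.6, -5.3, 4.7, -3.5, -6.9], [8.5, 0.6, -5.3, 4.8, -4.0, -6.9]]
1 (0.4815, -0.2295, 0.1535) 30 60 ik err 0.0 q [-1.09, 0.3, -0.6, 0.73, 1.05, 1.49]
2 rows identical [[0.0, 0.0, 0.0, -17.2, -13.5, 6.6]]
2 (0.4815, -0.2295, 0.0435) 30 60 ik err 0.0 q [-1.09, 0.49, -0.72, 0.43, 1.05, 1.49]
8 rows identical [[0.0, 0.0, 0.0, -11.9, -0.0, 6.9]]
--after grasp
((0.4815, -0.2295, 0.17), 30, 60) [np.float64(0.0), array([-1.09,  0.28, -0.58,  0.78,  1.05,  1.49])]
((0.4815, -0.2295, 0.19), 30, -30) [np.float64(0.0), array([-0.4 ,  0.48,  0.09,  1.51, -0.41,  2.29])]
((0.5, -0.2, 0.19), 120, -30) [np.float64(0.0), array([-0.38,  0.07, -0.51,  0.57, -0.31,  0.6 ])]
((0.5, -0.1, 0.19), 190.6, -30) [np.float64(0.0), array([-0.55, -0.02, -0.6 ,  0.59,  0.34, -0.66])]
((0.62, 0.216, 0.14), 190.6, -30) [np.float64(0.0), array([ 0.21,  0.24, -0.45,  0.35, -0.01,  0.02])]
((0.622, 0.216, 0.053), 190.6, -30) [np.float64(0.0), array([ 0.21,  0.35, -0.57,  0.12, -0.01,  0.02])]
```

Call:
{"name": "jog_arm", "arguments": {"targets": [5.7,0.4,-3.5,3.3,-0.9,-4.4,-1,5.7,0.4,-3.5,3.2,-1.2,-4.5,-1,5.7,0.4,-3.5,3.2,-1.5,-4.6,-1,5.7,0.4,-3.5,3.2,-1.7,-4.6,-1,5.7,0.4,-3.5,3.2,-1.9,-4.6,-1,5.7,0.4,-3.5,3.2,-2,-4.6,-1,5.7,0.4,-3.5,3.2,-2.2,-4.6,-1,5.7,0.4,-3.5,3.2,-2.4,-4.6,-1,5.7,0.4,-3.5,3.2,-2.6,-4.6,-1,0,0,0,0,0,0,-1]}}

```text
time_s: 45.88
tcp_pos: [0.5177, -0.2413, 0.1793]
ee_rot: [-2.425, -0.648, -1.401]
force: [0.9, 0.1, 0.6]
finger_gap: 0.0854
finger_force: 0.0
```

Run:
```python
from plan import *
s=bot.read_state(); print(s['tcp_pos'].round(4),s['q'].round(2),s['force'].round(1))
run([((.4815,-.2295,.0435+.11),30,60,3),((.4815,-.2295,.0435),30,60,8)],False)
from h import *
snap('side','s15'); moved('s15',['red','black','yellow','blue'],'side'); snap('top','t15'); moved('t15',['red','black','yellow','blue'])
p=bot.camera_params('top'); [print(n,at_z(p,(u[0]/1.55-.3,u[1]/1.55-.3),.02)) for n,u in dict(dishL=(488,393),dishR=(554,393),cyan=(400,380),pen=(355,360)).items()]
```

```text
[ 0.5177 -0.2413  0.1793] [-1.07  0.29 -0.49  0.84  1.05  1.52] [0.9 0.1 0.6]
3 rows identical [[-0.1, -0.0, -0.1, -11.8, -9.4, 4.8]]
8 rows identical [[0.0, 0.0, 0.0, -11.9, -0.0, 6.9]]
red score 0.958 pix shift [0 0] pos [ 0.482 -0.231]
black score 0.999 pix shift [0 0] pos [ 0.488 -0.096]
yellow score 0.999 pix shift [0 0] pos [0.494 0.031]
blue score 0.998 pix shift [0 0] pos [0.49  0.147]
red score 0.607 pix shift [0 0] pos [ 0.482 -0.231]
black score 0.999 pix shift [0 0] pos [ 0.488 -0.096]
yellow score 0.999 pix shift [0 0] pos [0.494 0.031]
blue score 0.999 pix shift [0 0] pos [0.49  0.147]
dishL [ 0.32058901 -0.2219855   0.02      ]
dishR [ 0.32215561 -0.34440974  0.02      ]
cyan [ 0.34203076 -0.05967991  0.02      ]
pen [0.37737989 0.02390876 0.02      ]
```

Call:
{"name": "jog_arm", "arguments": {"targets": [0,0,0,-11.8,-9.4,4.8,-1,0,0,0,-11.8,-9.4,4.8,-1,0,0,0,-11.8,-9.4,4.8,-1,0,0,0,-11.9,0,6.9,-1,0,0,0,-11.9,0,6.9,-1,0,0,0,-11.9,0,6.9,-1,0,0,0,-11.9,0,6.9,-1,0,0,0,-11.9,0,6.9,-1,0,0,0,-11.9,0,6.9,-1,0,0,0,-11.9,0,6.9,-1,0,0,0,-11.9,0,6.9,-1,0,0,0,0,0,0,-1,0,0,0,0,0,0,-1]}}

```text
time_s: 47.6
tcp_pos: [0.4987, -0.2165, 0.0306]
ee_rot: [-2.423, -0.649, -1.4]
force: [-0.2, 0.2, 1.0]
finger_gap: 0.0853
finger_force: 0.0
```

Call:
{"name": "jog_arm", "arguments": {"targets": [0,0,0,0,0,0,1,0,0,0,0,0,0,1,0,0,0,0,0,0,1,0,0,0,0,0,0,1,0,0,0,0,0,0,1], "newtons": 60}}

```text
time_s: 48.22
tcp_pos: [0.499, -0.217, 0.0312]
ee_rot: [-2.423, -0.65, -1.402]
force: [-2.5, -1.1, 6.2]
finger_gap: 0.0489
finger_force: 61.5
```

Run:
```python
from plan import *
s=bot.read_state(); Rt=R.from_rotvec(s['ee_rot']); print('grasp pt',(s['tcp_pos']-G*Rt.apply([0,0,1])).round(4),s['q'].round(2),s['force'].round(1))
m=(.4815,-.2295)
run([((*m,.19),30,60,6),((*m,.19),30,-30,11),((*m,.19),110,-30,9),((.5,-.1,.19),190.6,-30,9),((.612,.214,.16),190.6,-30,8)],False)
```

```text
grasp pt [ 0.4814 -0.2273  0.0429] [-1.08  0.49 -0.72  0.43  1.05  1.49] [-2.5 -1.1  6.2]
6 rows identical [[-0.1, -0.0, -0.0, 21.2, 0.2, -12.3]]
11 rows identical [[0.0, -8.2, 0.0, -3.3, -0.0, -0.2]]
9 rows identical [[-4.4, -0.0, -7.7, 0.1, 1.8, -0.1]]
9 rows  [[-4.5, -0.0, -7.8, 11.2, 8.7, -6.5], [-4.5, -0.0, -7.8, 10.2, 10.6, -5.9], [-4.5, -0.0, -7.8, 8.9, 12.3, -5.1], [-4.5, -0.0, -7.8, 7.3, 13.7, -4.2], [-4.5, -0.0, -7.8, 5.7, 14.9, -3.3], [-4.5, -0.0, -7.8, 3.8, 15.7, -2.2], [-4.5, -0.0, -7.8, 1.9, 16.2, -1.1], [-4.5, -0.0, -7.8, -0.1, 16.4, 0.0], [-4.5, -0.0, -7.8, -2.0, 16.2, 1.2]]
8 rows identical [[0.0, 0.0, 0.0, -16.3, 36.0, 13.7]]
```

Call:
{"name": "jog_arm", "arguments": {"targets": [0,0,0,10,0,-5.8,1,0,0,0,20,0,-11.6,1,0,0,0,25,0,-14.4,1,0,0,0,25,0,-14.4,1,0,0,0,25,0,-14.4,1,0,0,0,22,0.5,-13,1,0,0,0,0,0,0,1], "newtons": 80}}

```text
time_s: 49.1
tcp_pos: [0.4992, -0.2186, 0.1788]
ee_rot: [-2.425, -0.653, -1.401]
force: [0.2, 0.7, -4.4]
finger_gap: 0.0485
finger_force: 82.7
```

Call:
{"name": "jog_arm", "arguments": {"targets": [0,-8.2,0,-3.3,0,-0.2,1,0,-8.2,0,-3.3,0,-0.2,1,0,-8.2,0,-3.3,0,-0.2,1,0,-8.2,0,-3.3,0,-0.2,1,0,-8.2,0,-3.3,0,-0.2,1,0,-8.2,0,-3.3,0,-0.2,1,0,-8.2,0,-3.3,0,-0.2,1,0,-8.2,0,-3.3,0,-0.2,1,0,-8.2,0,-3.3,0,-0.2,1,0,-8.2,0,-3.3,0,-0.2,1,0,-8.0,0,-3.3,0,-0.2,1,0,0,0,0,0,0,1]}}

```text
time_s: 50.6
tcp_pos: [0.4725, -0.233, 0.1653]
ee_rot: [2.817, 0.77, -0.759]
force: [0.3, -0.4, -2.5]
finger_gap: 0.0486
finger_force: 82.9
```

Run:
```python
from plan import *
s=bot.read_state(); Rt=R.from_rotvec(s['ee_rot']); print('mid',(s['tcp_pos']-G*Rt.apply([0,0,1])).round(4),s['q'].round(2),s['force'].round(1), (target(30,-30).inv()*Rt).as_rotvec()*57.3)
m=(.4815,-.2295)
run([((*m,.19),110,-30,9),((.5,-.1,.19),190.6,-30,9),((.612,.214,.16),190.6,-30,8)],False)
```

```text
mid [ 0.4827 -0.2273  0.1857] [-0.4   0.49  0.08  1.51 -0.4   2.28] [ 0.3 -0.4 -2.5] [ 0.40201914  0.01484655 -0.6670097 ]
9 rows  [[-4.5, -0.1, -7.6, -0.4, 2.0, -0.4], [-4.5, -0.1, -7.6, -0.4, 1.9, -0.4], [-4.5, -0.1, -7.6, -0.4, 1.9, -0.4], [-4.5, -0.1, -7.6, -0.4, 1.8, -0.3], [-4.5, -0.1, -7.6, -0.4, 1.8, -0.3], [-4.5, -0.1, -7.6, -0.4, 1.8, -0.4], [-4.5, -0.1, -7.6, -0.4, 1.7, -0.4], [-4.5, -0.1, -7.6, -0.4, 1.7, -0.4], [-4.5, -0.1, -7.6, -0.3, 1.6, -0.4]]
9 rows  [[-4.5, -0.0, -7.8, 11.2, 8.7, -6.5], [-4.5, -0.0, -7.8, 10.2, 10.6, -5.9], [-4.5, -0.0, -7.8, 8.9, 12.3, -5.1], [-4.5, -0.0, -7.8, 7.3, 13.7, -4.2], [-4.5, -0.0, -7.8, 5.7, 14.9, -3.3], [-4.5, -0.0, -7.8, 3.8, 15.7, -2.2], [-4.5, -0.0, -7.8, 1.9, 16.2, -1.1], [-4.5, -0.0, -7.8, -0.1, 16.4, 0.0], [-4.5, -0.0, -7.8, -2.0, 16.2, 1.2]]
8 rows identical [[0.0, 0.0, 0.0, -16.3, 36.0, 13.7]]
```

Call:
{"name": "jog_arm", "arguments": {"targets": [-4.5,-0.1,-7.6,-0.4,1.9,-0.4,1,-4.5,-0.1,-7.6,-0.4,1.9,-0.4,1,-4.5,-0.1,-7.6,-0.4,1.9,-0.4,1,-4.5,-0.1,-7.6,-0.4,1.9,-0.4,1,-4.5,-0.1,-7.6,-0.4,1.9,-0.4,1,-4.5,-0.1,-7.6,-0.4,1.8,-0.4,1,-4.5,-0.1,-7.6,-0.4,1.7,-0.4,1,-4.5,-0.1,-7.6,-0.4,1.7,-0.4,1,-4.5,-0.1,-7.6,-0.4,1.7,-0.4,1,-4.5,0,-7.8,11.2,8.7,-6.5,1,-4.5,0,-7.8,10.2,10.6,-5.9,1,-4.5,0,-7.8,8.9,12.3,-5.1,1,-4.5,0,-7.8,7.3,13.7,-4.2,1,-4.5,0,-7.8,5.7,14.9,-3.3,1,-4.5,0,-7.8,3.8,15.7,-2.2,1,-4.5,0,-7.8,1.9,16.2,-1.1,1,-4.5,0,-7.8,-0.1,16.4,0,1,-4.5,0,-7.8,-2,16.2,1.2,1,0,0,0,0,0,0,1]}}

```text
time_s: 52.98
tcp_pos: [0.5107, -0.0996, 0.1721]
ee_rot: [-0.248, 2.601, 0.05]
force: [0.1, -0.4, -3.4]
finger_gap: 0.0485
finger_force: 83.3
```

Run:
```python
from plan import *
s=bot.read_state(); Rt=R.from_rotvec(s['ee_rot']); print('mid',(s['tcp_pos']-G*Rt.apply([0,0,1])).round(4),s['q'].round(2),s['force'].round(1), (target(190.6,-30).inv()*Rt).as_rotvec()*57.3)
run([((.612,.214,.16),190.6,-30,8)],False)
# refine green geometry on t13/t15 pictures: nests from plate corners in both cams
from h import *
a=snap('top','t16'); save(a,'t16g',(130,115,270,195),5.6)
```

```text
mid [ 0.499  -0.1016  0.1923] [-0.55 -0.03 -0.6   0.58  0.34 -0.67] [ 0.1 -0.4 -3.4] [ 0.56617853 -0.327226   -0.4602118 ]
8 rows identical [[-0.1, 0.0, 0.1, -16.5, 36.2, 13.8]]
```

View pics/t16g.png

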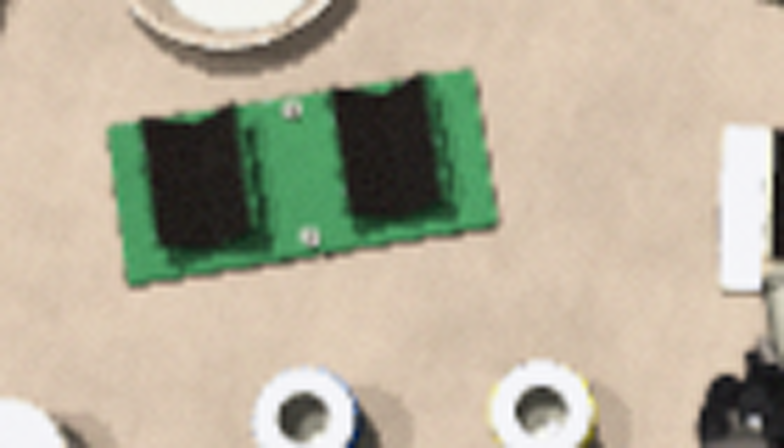

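Run:
```python
from h import *
p=bot.camera_params('top'); f=lambda u,z:at_z(p,(130+u[0]/5.6-.4,115+u[1]/5.6-.4),z)[:2]
P=np.array([f(u,.008) for u in [(108,128),(472,70),(497,228),(132,285)]]); print(P.round(4).tolist(),P.mean(0),np.linalg.norm(P[0]-P[1]),np.linalg.norm(P[1]-P[2]))
d=P[0]-P[1]+P[3]-P[2]; print('yaw',np.degrees(np.arctan2(-d[0],d[1])))
print('bolts',np.mean([f((291,109),.01),f((310,236),.01)],0))
for s in ([(160,247),(252,236),(142,118),(237,106)],[(333,88),(424,75),(441,207),(354,217)]): print('saddle',np.mean([f(u,.04) for u in s],0))
```

```text
[[0.6572, 0.2718], [0.6942, 0.0776], [0.606, 0.0614], [0.5709, 0.2536]] [0.63206064 0.16610298] 0.1976200496184579 0.08966904813095104
yaw 10.567581064454362
bolts [0.63419059 0.16729278]
saddle [0.62217874 0.21510049]
saddle [0.64049758 0.11714416]
```

Call:
{"name": "jog_arm", "arguments": {"targets": [-0.1,0,0.1,-16.5,36.2,13.8,1,-0.1,0,0.1,-16.5,36.2,13.8,1,-0.1,0,0.1,-16.5,36.2,13.8,1,-0.1,0,0.1,-16.5,36.2,13.8,1,-0.1,0,0.1,-16.5,36.2,13.8,1,0,0.1,0,-16.5,36.2,13.8,1,0,0.1,0,-16.5,36.2,13.8,1,0,0.1,0,-16.5,36.2,13.8,1,0,0,0,0,0,0,1,0,0,0,0,0,0,1]}}

```text
time_s: 54.28
tcp_pos: [0.6236, 0.2165, 0.1414]
ee_rot: [-0.241, 2.609, 0.064]
force: [0.1, -0.4, -3.2]
finger_gap: 0.0484
finger_force: 84.0
```

```bash
cat >> plan.py <<'E'
def info(y,f):
    s=bot.read_state(); Rt=R.from_rotvec(s['ee_rot']); print('mid',(s['tcp_pos']-G*Rt.apply([0,0,1])).round(4),'q',s['q'].round(2),'F',s['force'].round(1),'M',s['wrist_torque'].round(2),'roterr',np.degrees((target(y,f).inv()*Rt).as_rotvec()).round(2),'t',s['time_s'])
E
python3 - <<'E'
from plan import *
info(190.6,-30)
run([((.6223,.2171,.065),190.6,-30,6),((.6223,.2171,.053),190.6,-30,6)],False)
E
```

```text
mid [0.6121 0.2143 0.1617] q [ 0.21  0.21 -0.43  0.41 -0.01  0.03] F [ 0.1 -0.4 -3.2] M [-0.11  0.73 -0.03] roterr [0.03 0.05 0.06] t 54.275
6 rows identical [[-0.0, -0.0, -0.0, 6.5, 0.1, 14.8]]
6 rows identical [[0.0, 0.0, 0.0, 1.0, 0.0, 1.7]]
```

Call:
{"name": "jog_arm", "arguments": {"targets": [0,0,0,6.5,0.1,14.8,1,0,0,0,6.5,0.1,14.8,1,0,0,0,6.5,0.1,14.8,1,0,0,0,6.5,0.1,14.8,1,0,0,0,6.5,0.1,14.8,1,0,0,0,6.5,0.1,14.8,1,0,0,0,0,0,0,1,0,0,0,0,0,0,1]}}

```text
time_s: 55.28
tcp_pos: [0.6348, 0.2186, 0.0461]
ee_rot: [-0.24, 2.608, 0.064]
force: [-0.6, 0.8, -2.2]
finger_gap: 0.0485
finger_force: 84.1
```

Call:
{"name": "jog_arm", "arguments": {"targets": [0,0,0,1,0,1.7,1,0,0,0,1,0,1.7,1,0,0,0,1,0,1.7,1,0,0,0,1,0,1.7,1,0,0,0,0,0,0,1]}}

```text
time_s: 55.9
tcp_pos: [0.6353, 0.2198, 0.0393]
ee_rot: [-0.243, 2.606, 0.066]
force: [-6.5, -0.4, 12.4]
finger_gap: 0.0488
finger_force: 90.6
```

Run:
```python
from plan import *
info(190.6,-30)
from h import *
a=snap('side','s17'); b=snap('wrist','w17'); c=snap('top','t17')
k=lambda im,c,s:cv2.resize(im[c[1]:c[3],c[0]:c[2]],s)
save(np.hstack([k(a,(140,180,260,280),(400,333)),k(c,(130,110,250,210),(400,333))]),'c17')
```

```text
mid [0.6237 0.2176 0.0596] q [ 0.21  0.35 -0.56  0.14 -0.01  0.03] F [-6.5 -0.4 12.4] M [0.11 0.62 0.11] roterr [-0.03 -0.15 -0.03] t 55.9
```

Call:
{"name": "jog_arm", "arguments": {"targets": [0,0,0,-0.5,0,-0.9,1,0,0,0,0,0,0,1,0,0,0,0,0,0,-0.3,0,0,0,0,0,0,-0.3,0,0,0,0,0,0,-0.3,0,0,0,0,0,0,-0.3], "newtons": 20}}

```text
time_s: 56.8
tcp_pos: [0.6343, 0.2191, 0.0381]
ee_rot: [-0.242, 2.61, 0.064]
force: [0.0, 0.4, -0.8]
finger_gap: 0.0553
finger_force: 0.0
```

Run:
```python
from plan import *
info(190.6,-30)
from h import *
a=snap('side','s18'); b=snap('wrist','w18'); c=snap('top','t18')
k=lambda im,c,s:cv2.resize(im[c[1]:c[3],c[0]:c[2]],s)
save(np.hstack([k(a,(140,180,260,280),(400,333)),k(b,(106,92,406,342),(400,333))]),'c18')
```

```text
mid [0.6228 0.217  0.0585] q [ 0.21  0.35 -0.56  0.14 -0.01  0.03] F [ 0.   0.4 -0.8] M [-0.1   0.43  0.04] roterr [ 0.02  0.07 -0.01] t 56.8
```

View pics/c18.png

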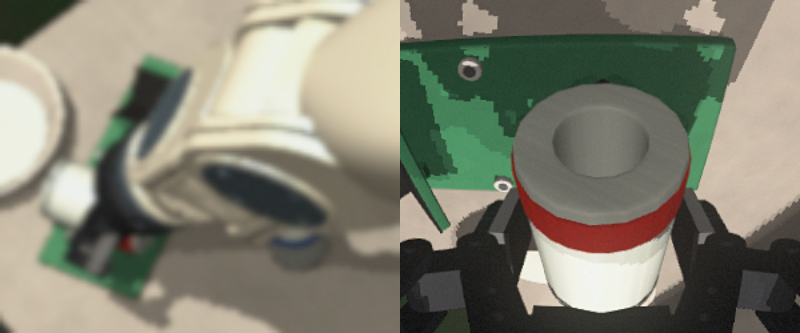

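Run:
```python
from h import *
p=bot.camera_params('wrist')
n=np.array([.6223,.2171,.051]); a=np.array([-.983,-.184,0]); l=np.array([-.184,.983,0])
for dz in(0,.004,.008):
  for da in (0,.003):
    c=n+[0,0,dz]+a*(.0425+da)
    E=np.array([proj(p,c+.025*(np.cos(t)*l+np.sin(t)*np.array([0,0,1])),True) for t in np.linspace(0,6.28,60)])
    print(dz,da,'L,T,R,B',E.min(0).round(1),E.max(0).round(1))
print('seen L,T',(113/1.333+106,84/1.332+92),'R,B',(290/1.333+106,227/1.332+92))
```

```text
0 0 L,T,R,B [189.1 151. ] [324.7 251.2]
0 0.003 L,T,R,B [187.7 145.5] [326.1 245.9]
0.004 0 L,T,R,B [187.4 156.9] [326.4 262.2]
0.004 0.003 L,T,R,B [185.9 151.3] [327.9 257.1]
0.008 0 L,T,R,B [185.7 163.2] [328.2 273.6]
0.008 0.003 L,T,R,B [184.1 157.5] [329.8 268.8]
seen L,T (190.77119279819954, 155.06306306306305) R,B (323.5543885971493, 262.42042042042044)
```

```bash
sed -i 's/G=.0235/G=.0125/' feas.py
python3 - <<'E'
from plan import *
s=bot.read_state(); Rt=R.from_rotvec(s['ee_rot']); m=s['tcp_pos']-G*Rt.apply([0,0,1])-.05*Rt.apply([0,0,1])
run([(m,190.6,-30,2),((.52,.1,.22),150,-30,6),((.4855,-.0945,.22),90,-30,8),((.4855,-.0945,.20),90,68,12),((.4855,-.0945,.0425),90,68,8)])
E
```

```text
0 [0.60372377 0.21347351 0.09243064] 190.6 -30 ik err 0.0 q [0.22, 0.25, -0.56, 0.24, -0.02, 0.03]
2 rows identical [[-0.0, -0.0, 0.0, -0.0, 0.0, -25.0]]
1 (0.52, 0.1, 0.22) 150 -30 ik err 0.0 q [0.21, 0.03, -0.44, 0.7, -0.34, 0.66]
6 rows  [[3.4, 0.0, 5.9, 4.3, -16.8, -27.0], [3.4, 0.0, 5.9, 2.6, -18.7, -26.0], [3.4, 0.0, 5.9, 0.6, -20.3, -24.9], [3.4, 0.0, 5.9, -1.4, -21.7, -23.7], [3.4, 0.0, 5.9, -3.6, -22.8, -22.4], [3.4, 0.0, 5.9, -5.9, -23.6, -21.1]]
2 (0.4855, -0.0945, 0.22) 90 -30 ik err 0.0 q [-0.08, 0.17, -0.25, 1.1, -0.52, 1.48]
8 rows  [[3.8, -0.0, 6.5, -7.2, -24.0, 4.2], [3.8, -0.0, 6.5, -9.8, -22.7, 5.7], [3.8, -0.0, 6.5, -12.2, -21.1, 7.0], [3.8, -0.0, 6.5, -14.4, -19.0, 8.3], [3.8, -0.0, 6.5, -16.3, -16.7, 9.4], [3.8, -0.0, 6.5, -18.0, -14.1, 10.4], [3.8, -0.0, 6.5, -19.3, -11.3, 11.2], [3.8, -0.0, 6.5, -20.3, -8.3, 11.7]]
3 (0.4855, -0.0945, 0.2) 90 68 ik err 0.0 q [-0.77, 0.66, -0.03, 1.92, 0.73, 0.37]
12 rows  [[0.0, 8.2, 0.0, 2.6, -0.0, 1.3], [0.0, 8.2, 0.0, 2.4, -0.0, 1.4], [0.0, 8.2, 0.0, 2.2, -0.0, 1.5], [0.0, 8.2, 0.0, 1.9, -0.0, 1.5], [0.0, 8.2, 0.0, 1.7, -0.0, 1.5], [0.0, 8.2, 0.0, 1.5, -0.0, 1.5], [0.0, 8.2, 0.0, 1.2, -0.0, 1.4], [0.0, 8.2, 0.0, 1.0, -0.0, 1.4], [0.0, 8.2, 0.0, 0.8, -0.0, 1.2], [0.0, 8.2, 0.0, 0.6, -0.0, 1.1], [0.0, 8.2, 0.0, 0.5, -0.0, 0.9], [0.0, 8.2, 0.0, 0.3, -0.0, 0.7]]
4 (0.4855, -0.0945, 0.0425) 90 68 ik err 0.0 q [-0.77, 0.85, -0.13, 1.64, 0.73, 0.37]
8 rows identical [[0.0, 0.0, 0.0, -18.3, 0.0, 7.4]]
```

```bash
cat >> plan.py <<'E'
def track(wps,q=None,n=10):
    q=bot.read_state()['q'] if q is None else q; a=fk(v,q); out=[]
    for (m,y,f) in wps:
        b=pose(m,y,f); w=(a[1].inv()*b[1]).as_rotvec(); worst=0
        for i in range(n):
            s=(i+1)/n; p=a[0]+(b[0]-a[0])*s; r=a[1]*R.from_rotvec(w*s)
            o=least_squares(lambda x:np.r_[(fk(v,x)[0]-p)*10,(r.inv()*fk(v,x)[1]).as_rotvec()],np.clip(q,LO+.021,HI-.021),bounds=(LO+.02,HI-.02)); q=o.x; worst=max(worst,np.sqrt(2*o.cost))
        print((np.round(m,3).tolist(),y,f),'worst',round(worst,4),'q',q.round(2).tolist()); a=b
    return q
E
python3 - <<'E'
from plan import *
for y in (45,60,75,90):
    print('heading',y); track([((.52,.1,.22),150,-30),((.4855,-.0945,.22),y,-30),((.4855,-.0945,.2),y,68),((.4855,-.0945,.0425),y,68)])
E
```

```text
heading 45
([0.52, 0.1, 0.22], 150, -30) worst 0.0 q [0.21, 0.03, -0.44, 0.7, -0.34, 0.66]
([0.486, -0.094, 0.22], 45, -30) worst 0.0 q [-0.13, 0.4, 0.06, 1.57, -0.41, 2.29]
([0.486, -0.094, 0.2], 45, 68) worst 0.0 q [-0.96, 0.29, -0.6, 1.09, 1.15, 1.14]
([0.486, -0.094, 0.042], 45, 68) worst 0.0 q [-0.96, 0.57, -0.75, 0.65, 1.15, 1.14]
heading 60
([0.52, 0.1, 0.22], 150, -30) worst 0.0 q [0.21, 0.03, -0.44, 0.7, -0.34, 0.66]
([0.486, -0.094, 0.22], 60, -30) worst 0.0 q [-0.1, 0.33, -0.03, 1.43, -0.47, 2.05]
([0.486, -0.094, 0.2], 60, 68) worst 0.0 q [-0.91, 0.45, -0.39, 1.49, 1.03, 0.74]
([0.486, -0.094, 0.042], 60, 68) worst 0.0 q [-0.91, 0.68, -0.52, 1.13, 1.03, 0.74]
heading 75
([0.52, 0.1, 0.22], 150, -30) worst 0.0 q [0.21, 0.03, -0.44, 0.7, -0.34, 0.66]
([0.486, -0.094, 0.22], 75, -30) worst 0.0 q [-0.08, 0.26, -0.14, 1.28, -0.51, 1.78]
([0.486, -0.094, 0.2], 75, 68) worst 0.0 q [-0.85, 0.56, -0.2, 1.74, 0.88, 0.51]
([0.486, -0.094, 0.042], 75, 68) worst 0.0 q [-0.85, 0.77, -0.31, 1.43, 0.88, 0.51]
heading 90
([0.52, 0.1, 0.22], 150, -30) worst 0.0 q [0.21, 0.03, -0.44, 0.7, -0.34, 0.66]
([0.486, -0.094, 0.22], 90, -30) worst 0.0 q [-0.08, 0.17, -0.25, 1.1, -0.52, 1.48]
([0.486, -0.094, 0.2], 90, 68) worst 0.0 q [-0.77, 0.66, -0.03, 1.92, 0.73, 0.37]
([0.486, -0.094, 0.042], 90, 68) worst 0.0 q [-0.77, 0.85, -0.13, 1.64, 0.73, 0.37]
```

Run:
```python
from plan import *
s=bot.read_state(); Rt=R.from_rotvec(s['ee_rot']); m=s['tcp_pos']-(G+.05)*Rt.apply([0,0,1]); b=(.4855,-.0945)
W=[(m,190.6,-30,2),((m[0]-.02,m[1],.2),190.6,-30,3),((*b,.22),190.6,-30,7),((*b,.22),118,-30,8),((*b,.22),45,-30,8),((*b,.22),45,68,11)]
run(W,False); track([w[:3] for w in W])
```

```text
2 rows identical [[-0.0, -0.0, 0.0, -0.0, 0.0, -25.0]]
3 rows identical [[0.0, 0.0, 0.0, -12.3, 1.2, -34.3]]
7 rows identical [[0.0, 0.0, 0.0, 17.5, -40.7, -13.4]]
8 rows identical [[4.5, 0.0, 7.9, 0.1, -1.0, -0.0]]
8 rows identical [[4.6, 0.0, 7.9, 0.1, -1.0, -0.0]]
11 rows identical [[0.0, 8.9, -0.0, 1.9, 0.0, -0.2]]
([0.604, 0.213, 0.092], 190.6, -30) worst 0.0 q [0.22, 0.25, -0.56, 0.24, -0.02, 0.03]
([0.584, 0.213, 0.2], 190.6, -30) worst 0.0 q [0.22, 0.11, -0.42, 0.52, -0.02, 0.03]
([0.486, -0.094, 0.22], 190.6, -30) worst 0.0 q [-0.56, -0.09, -0.55, 0.71, 0.35, -0.68]
([0.486, -0.094, 0.22], 118, -30) worst 0.0 q [-0.13, 0.02, -0.45, 0.79, -0.42, 0.88]
([0.486, -0.094, 0.22], 45, -30) worst 0.0 q [-0.13, 0.4, 0.06, 1.57, -0.41, 2.29]
([0.486, -0.094, 0.22], 45, 68) worst 0.0 q [-0.96, 0.26, -0.57, 1.14, 1.15, 1.14]
```

Call:
{"name": "jog_arm", "arguments": {"targets": [0,0,0,0,0,0,-1,0,0,0,0,0,0,-1,0,0,0,0,0,-25,-1,0,0,0,0,0,-25,-1,0,0,0,-12.3,1.2,-34.3,-1,0,0,0,-12.3,1.2,-34.3,-1,0,0,0,-12.3,1.2,-34.3,-1,0,0,0,17.5,-40.7,-13.4,-1,0,0,0,17.5,-40.7,-13.4,-1,0,0,0,17.5,-40.7,-13.4,-1,0,0,0,17.5,-40.7,-13.4,-1,0,0,0,17.5,-40.7,-13.4,-1,0,0,0,17.5,-40.7,-13.4,-1,0,0,0,17.5,-40.7,-13.4,-1]}}

```text
time_s: 58.7
tcp_pos: [0.4916, -0.0948, 0.2099]
ee_rot: [-0.243, 2.608, 0.064]
force: [0.8, -0.4, 0.4]
finger_gap: 0.0857
finger_force: 0.0
```

Call:
{"name": "jog_arm", "arguments": {"targets": [4.5,0,7.9,0.1,-1,0,-1,4.5,0,7.9,0.1,-1,0,-1,4.5,0,7.9,0.1,-1,0,-1,4.5,0,7.9,0.1,-1,0,-1,4.5,0,7.9,0.1,-1,0,-1,4.5,0,7.9,0.1,-1,0,-1,4.5,0,7.9,0.1,-1,0,-1,4.5,0,7.9,0.1,-1,0,-1,4.6,0,7.9,0.1,-1,0,-1,4.6,0,7.9,0.1,-1,0,-1,4.6,0,7.9,0.1,-1,0,-1,4.6,0,7.9,0.1,-1,0,-1,4.6,0,7.9,0.1,-1,0,-1,4.6,0,7.9,0.1,-1,0,-1,4.6,0,7.9,0.1,-1,0,-1,4.6,0,7.9,0.1,-1,0,-1]}}

```text
time_s: 60.7
tcp_pos: [0.4817, -0.0989, 0.2085]
ee_rot: [2.651, 1.086, -0.71]
force: [1.8, 0.3, -0.1]
finger_gap: 0.0854
finger_force: 0.0
```

Call:
{"name": "jog_arm", "arguments": {"targets": [0,8.9,0,1.9,0,-0.2,-1,0,8.9,0,1.9,0,-0.2,-1,0,8.9,0,1.9,0,-0.2,-1,0,8.9,0,1.9,0,-0.2,-1,0,8.9,0,1.9,0,-0.2,-1,0,8.9,0,1.9,0,-0.2,-1,0,8.9,0,1.9,0,-0.2,-1,0,8.9,0,1.9,0,-0.2,-1,0,8.9,0,1.9,0,-0.2,-1,0,8.9,0,1.9,0,-0.2,-1,0,8.9,0,1.9,0,-0.2,-1,0,0,0,0,0,0,-1]}}

```text
time_s: 62.2
tcp_pos: [0.4935, -0.0878, 0.2134]
ee_rot: [-2.127, -0.863, -1.429]
force: [-0.1, -0.4, 0.2]
finger_gap: 0.0855
finger_force: 0.0
```

Run:
```python
from plan import *
from h import *
info(45,68)
snap('top','t20'); moved('t20',['black','yellow','blue']); snap('side','s20'); moved('s20',['black','yellow','blue'],'side')
b=(.4855,-.0945); run([((*b,.16),45,68,3),((*b,.0425),45,68,6)],False)
# red sleeve in the green cradle: aluminium blob in top picture
p=bot.camera_params('top')
im=cv2.imread('pics/raw_t20.png'); e=proj(p,[.622,.217,.06]).astype(int); g=im[e[1]-16:e[1]+17,e[0]-16:e[0]+17].min(2); print('red nest brightness',e); print((g[::2,::2]//10))
```

```text
mid [ 0.4853 -0.096   0.2181] q [-0.96  0.26 -0.57  1.14  1.15  1.15] F [-0.1 -0.4  0.2] M [-0.55  0.58 -0.03] roterr [-0.1   0.06  0.77] t 62.2
black score 0.874 pix shift [0 0] pos [ 0.488 -0.096]
yellow score 0.999 pix shift [0 0] pos [0.494 0.031]
blue score 0.999 pix shift [0 0] pos [0.49  0.147]
black score 0.963 pix shift [0 0] pos [ 0.488 -0.096]
yellow score 0.996 pix shift [0 0] pos [0.494 0.031]
blue score 0.996 pix shift [0 0] pos [0.49  0.147]
3 rows identical [[0.0, 0.0, -0.2, -18.3, -0.1, 7.6]]
6 rows identical [[0.0, 0.0, 0.0, -18.2, -0.0, 7.3]]
red nest brightness [162 144]
[[18 18 17 18 18 18 20 19 20 20 17 10 11 13 13 14 17]
 [18 18 17 18 16 17 16 20 22 21 18 14  8 17 16 16 17]
 [18 18 18 17 13 19 23 24 24 23 22 18 12 16 15 16 16]
 [18 18 18 18 15 22 23 24 24 24 22 19 12  3  6  6  7]
 [18 18 16 16 15 21 23 24 24 24 22 19 13  4  5  6  8]
 [18 17  8  8 12 21 23 24 24 24 23 20 14  4  2  6  6]
 [18 16  8  7 11 21 23 24 24 24 23 21 15  6  2  6  6]
 [18 17  8  7  9 20 23 24 24 24 23 21 16  7  4  6  7]
 [18 18  8  7  8 20 23 23 24 24 23 22 17  9  4  4  6]
 [18 18 11  7  7 19 23 23 24 24 23 22 18 10  2  4  6]
 [18 17 10  7  7 17 23 23 24 24 24 22 19 11  2  3  6]
 [18 17 13  7  7 15 21 20 15  8  5  1  4  4  4  3  6]
 [18 18 16  7  7  9  1  2  2  4  2  1  1  0  2  2  6]
 [18 17 16  8  7  5  1  2  4 10 17 15 12  6  2  3  6]
 [18 18 16  7  7  8 10 20 22 21 17 13 11 10  6  2  5]
 [18 17 17  8  7  8 16  5  7 10 12 10  8  5  4  3  4]
 [18 17 17  9  7  7  6  5  6  8  7  5  4  3  3  3  4]]
```

Call:
{"name": "jog_arm", "arguments": {"targets": [0,0,-0.2,-18.3,-0.1,7.6,-1,0,0,-0.2,-18.3,-0.1,7.6,-1,0,0,-0.2,-18.3,-0.1,7.6,-1,0,0,0,-18.2,0,7.3,-1,0,0,0,-18.2,0,7.3,-1,0,0,0,-18.2,0,7.3,-1,0,0,0,-18.2,0,7.3,-1,0,0,0,-18.2,0,7.3,-1,0,0,0,-18.2,0,7.3,-1,0,0,0,0,0,0,-1,0,0,0,0,0,0,-1,0,0,0,0,0,0,1,0,0,0,0,0,0,1,0,0,0,0,0,0,1,0,0,0,0,0,0,1,0,0,0,0,0,0,1], "newtons": 80}}

```text
time_s: 64.3
tcp_pos: [0.4944, -0.0867, 0.0389]
ee_rot: [-2.124, -0.881, -1.439]
force: [-2.2, -0.4, 7.1]
finger_gap: 0.0479
finger_force: 82.2
```

Run:
```python
from plan import *
info(45,68); b=(.4855,-.0945)
s=bot.read_state(); print('mid_tool mm',(R.from_rotvec(s['ee_rot']).inv().apply(np.array([*b,.0425])-s['tcp_pos'])*1e3).round(1))
W=[((*b,.22),45,68,5),((*b,.22),45,-22,10),((*b,.22),118,-22,8),((*b,.22),190.6,-22,8),((.6407-.003,.1189,.16),190.6,-22,6),((.6407,.1189,.066),190.6,-22,5),((.6407,.1189,.054),190.6,-22,6)]
run(W,False); track([w[:3] for w in W])
```

```text
mid [ 0.4862 -0.0948  0.0435] q [-0.95  0.57 -0.75  0.64  1.16  1.14] F [-2.2 -0.4  7.1] M [ 0.29 -0.06  0.24] roterr [-0.16  0.15 -0.17] t 64.3
mid_tool mm [ -1.   -0.7 -12.3]
5 rows identical [[0.0, -0.0, 0.0, 32.7, -0.0, -13.2]]
10 rows identical [[0.0, -9.0, -0.0, -2.0, 0.0, -0.2]]
8 rows identical [[-3.4, -0.0, -8.5, 0.1, 0.7, -0.0]]
8 rows identical [[-3.4, 0.0, -8.4, 0.1, 0.7, -0.0]]
6 rows identical [[0.0, 0.0, 0.0, -25.4, 30.3, 21.1]]
5 rows identical [[0.0, 0.0, 0.0, 6.5, -0.1, 17.7]]
6 rows identical [[0.0, 0.0, 0.0, 0.7, 0.0, 1.9]]
([0.486, -0.094, 0.22], 45, 68) worst 0.0 q [-0.96, 0.26, -0.57, 1.14, 1.15, 1.14]
([0.486, -0.094, 0.22], 45, -22) worst 0.0 q [-0.18, 0.33, 0.01, 1.47, -0.31, 2.21]
([0.486, -0.094, 0.22], 118, -22) worst 0.0 q [-0.2, 0.04, -0.37, 0.91, -0.29, 0.85]
([0.486, -0.094, 0.22], 190.6, -22) worst 0.0 q [-0.5, -0.03, -0.44, 0.85, 0.24, -0.65]
([0.638, 0.119, 0.16], 190.6, -22) worst 0.0 q [0.03, 0.24, -0.29, 0.65, 0.06, -0.14]
([0.641, 0.119, 0.066], 190.6, -22) worst 0.0 q [0.03, 0.34, -0.43, 0.42, 0.06, -0.14]
([0.641, 0.119, 0.054], 190.6, -22) worst 0.0 q [0.03, 0.35, -0.45, 0.39, 0.06, -0.14]
```

Call:
{"name": "jog_arm", "arguments": {"targets": [0,0,0,12,0,-4.8,1,0,0,0,28,0,-11.4,1,0,0,0,32,0,-13,1,0,0,0,32,0,-13,1,0,0,0,32,0,-13,1,0,0,0,28,0,-11.4,1,0,0,0,0,0,0,1,0,-9,0,-2,0,-0.2,1,0,-9,0,-2,0,-0.2,1,0,-9,0,-2,0,-0.2,1,0,-9,0,-2,0,-0.2,1,0,-9,0,-2,0,-0.2,1,0,-9,0,-2,0,-0.2,1,0,-9,0,-2,0,-0.2,1,0,-9,0,-2,0,-0.2,1,0,-9,0,-2,0,-0.2,1,0,-9,0,-2,0,-0.2,1,0,0,0,0,0,0,1]}}

```text
time_s: 66.55
tcp_pos: [0.4821, -0.0969, 0.2055]
ee_rot: [2.722, 1.131, -0.531]
force: [0.0, 0.3, -3.7]
finger_gap: 0.0479
finger_force: 83.0
```

Call:
{"name": "jog_arm", "arguments": {"targets": [-3.4,0,-8.5,0.1,0.7,0,1,-3.4,0,-8.5,0.1,0.7,0,1,-3.4,0,-8.5,0.1,0.7,0,1,-3.4,0,-8.5,0.1,0.7,0,1,-3.4,0,-8.5,0.1,0.7,0,1,-3.4,0,-8.5,0.1,0.7,0,1,-3.4,0,-8.5,0.1,0.7,0,1,-3.4,0,-8.5,0.1,0.7,0,1,-3.4,0,-8.4,0.1,0.7,0,1,-3.4,0,-8.4,0.1,0.7,0,1,-3.4,0,-8.4,0.1,0.7,0,1,-3.4,0,-8.4,0.1,0.7,0,1,-3.4,0,-8.4,0.1,0.7,0,1,-3.4,0,-8.4,0.1,0.7,0,1,-3.4,0,-8.4,0.1,0.7,0,1,-3.4,0,-8.4,0.1,0.7,0,1,0,0,0,0,0,0,1]}}

```text
time_s: 68.68
tcp_pos: [0.4882, -0.095, 0.2075]
ee_rot: [-0.253, 2.746, 0.049]
force: [-0.1, -0.8, -3.1]
finger_gap: 0.0486
finger_force: 83.1
```

Run:
```python
from plan import *
info(190.6,-22)
run([((.6407-.003,.1189,.16),190.6,-22,7),((.6407,.1189,.066),190.6,-22,5),((.6407,.1189,.052),190.6,-22,7)],False)
```

```text
mid [ 0.4836 -0.0959  0.2191] q [-0.51 -0.03 -0.45  0.85  0.24 -0.65] F [-0.1 -0.8 -3.1] M [-0.13  0.56  0.02] roterr [ 0.02 -0.04  0.06] t 68.675
7 rows identical [[-0.0, 0.0, -0.0, -22.1, 26.1, 18.1]]
5 rows identical [[0.0, 0.0, 0.0, 6.5, -0.1, 17.7]]
7 rows identical [[0.0, 0.0, 0.0, 0.7, 0.0, 1.9]]
```

Call:
{"name": "jog_arm", "arguments": {"targets": [0,0,0,-22.1,26.1,18.1,1,0,0,0,-22.1,26.1,18.1,1,0,0,0,-22.1,26.1,18.1,1,0,0,0,-22.1,26.1,18.1,1,0,0,0,-22.1,26.1,18.1,1,0,0,0,-22.1,26.1,18.1,1,0,0,0,-22.1,26.1,18.1,1,0,0,0,6.5,-0.1,17.7,1,0,0,0,6.5,-0.1,17.7,1,0,0,0,6.5,-0.1,17.7,1,0,0,0,6.5,-0.1,17.7,1,0,0,0,6.5,-0.1,17.7,1,0,0,0,0,0,0,1,0,0,0,0,0,0,1]}}

```text
time_s: 70.42
tcp_pos: [0.6456, 0.121, 0.0548]
ee_rot: [-0.255, 2.746, 0.05]
force: [-0.0, -0.1, -1.8]
finger_gap: 0.0477
finger_force: 83.3
```

Call:
{"name": "jog_arm", "arguments": {"targets": [0,0,0,0.7,0,1.9,1,0,0,0,0.7,0,1.9,1,0,0,0,0.7,0,1.9,1,0,0,0,0,0,0,1]}}

```text
time_s: 70.92
tcp_pos: [0.6455, 0.121, 0.0476]
ee_rot: [-0.257, 2.748, 0.05]
force: [0.2, -0.2, -1.9]
finger_gap: 0.0478
finger_force: 83.3
```

Call:
{"name": "jog_arm", "arguments": {"targets": [0,0,0,0.7,0,1.9,1,0,0,0,0.7,0,1.9,1,0,0,0,0,0,0,1]}}

```text
time_s: 71.3
tcp_pos: [0.6456, 0.1211, 0.0435]
ee_rot: [-0.257, 2.748, 0.05]
force: [-0.7, -0.5, -3.2]
finger_gap: 0.0478
finger_force: 83.3
```

Run:
```python
from plan import *
info(190.6,-22)
```

```text
mid [0.641  0.1202 0.0551] q [ 0.03  0.35 -0.44  0.39  0.06 -0.14] F [-0.7 -0.5 -3.2] M [-0.1   0.56  0.02] roterr [-0.03  0.05 -0.1 ] t 71.3
```

Call:
{"name": "jog_arm", "arguments": {"targets": [0,0,0,0.4,0,0.9,1,0,0,0,0.4,0,0.9,1,0,0,0,0,0,0,1]}}

```text
time_s: 71.68
tcp_pos: [0.6463, 0.1207, 0.0425]
ee_rot: [-0.257, 2.746, 0.049]
force: [-0.9, -2.5, 3.6]
finger_gap: 0.0483
finger_force: 84.1
```

Call:
{"name": "jog_arm", "arguments": {"targets": [0,0,0,0.4,0,0.9,1,0,0,0,0.4,0,0.9,1,0,0,0,0,0,0,1]}}

```text
time_s: 72.05
tcp_pos: [0.647, 0.1203, 0.0418]
ee_rot: [-0.256, 2.744, 0.047]
force: [-5.4, -6.2, 13.3]
finger_gap: 0.0478
finger_force: 85.3
```

Call:
{"name": "jog_arm", "arguments": {"targets": [0,0,0,-0.3,0.5,-0.8,1,0,0,0,0,0,0,-0.25,0,0,0,0,0,0,-0.25,0,0,0,0,0,0,-0.25,0,0,0,0,0,0,-0.4,0,0,0,0,0,0,-0.4], "newtons": 20}}

```text
time_s: 72.8
tcp_pos: [0.6449, 0.1219, 0.0401]
ee_rot: [-0.258, 2.748, 0.051]
force: [0.2, 0.7, -0.7]
finger_gap: 0.0595
finger_force: 0.0
```

Run:
```python
from plan import *
from h import *
info(190.6,-22)
im=snap('wrist','w22'); p=bot.camera_params('wrist'); g=cv2.GaussianBlur(im,(3,3),0).astype(np.float32)
n0=np.array([.6407,.1189,.051]); A=np.array([-.983,-.184,0]); L=np.array([-.184,.983,0]); Z=np.array([0,0,1.]); t=np.radians(np.arange(0,360,6))
def ring(r,c):
    q=np.array([proj(p,c+r*(np.cos(x)*L+np.sin(x)*Z),True) for x in t]).astype(np.float32); return cv2.remap(g.mean(2),q[:,0],q[:,1],cv2.INTER_LINEAR).ravel()
best=max((float(np.mean(ring(.0155,c)-ring(.0115,c))),a,l,z) for a in np.arange(-6,7,1.5) for l in np.arange(-4,5,1) for z in np.arange(-2,8,1) for c in [n0+A*(.0425+a/1e3)+L*l/1e3+Z*z/1e3])
print('bore ring best',best)
s=bot.read_state(); Rt=R.from_rotvec(s['ee_rot']); m=s['tcp_pos']-(G+.05)*Rt.apply([0,0,1]); b=(.491,.0330)
W=[(m,190.6,-22,2),((m[0]-.02,m[1],.2),190.6,-22,3),((*b,.22),190.6,-22,3),((*b,.22),140,-22,6),((*b,.22),85,-22,6),((*b,.22),85,68,10),((*b,.0425),85,68,7)]
run(W,False); track([w[:3] for w in W])
snap('top','t22'); moved('t22',['yellow','blue']); snap('side','s22'); moved('s22',['yellow','blue'],'side')
```

```text
mid [0.6403 0.1211 0.0517] q [ 0.03  0.36 -0.45  0.39  0.06 -0.14] F [ 0.2  0.7 -0.7] M [-0.07  0.35 -0.1 ] roterr [-0.08  0.1  -0.11] t 72.8
bore ring best (5.412726402282715, np.float64(0.0), np.int64(0), np.int64(7))
2 rows identical [[0.0, -0.0, 0.1, -0.0, -0.0, -25.0]]
3 rows identical [[0.0, 0.0, 0.0, -6.6, 1.2, -33.9]]
3 rows identical [[0.0, 0.0, 0.0, 36.0, -20.9, -21.8]]
6 rows identical [[3.2, -0.0, 7.8, 0.0, -0.7, -0.0]]
6 rows identical [[3.4, -0.0, 8.5, 0.1, -0.7, -0.0]]
10 rows identical [[0.0, 9.0, 0.0, 2.0, -0.0, -0.2]]
7 rows identical [[0.0, 0.0, 0.0, -23.5, 0.0, 9.5]]
([0.622, 0.118, 0.098], 190.6, -22) worst 0.0 q [0.03, 0.28, -0.43, 0.49, 0.06, -0.15]
([0.602, 0.118, 0.2], 190.6, -22) worst 0.0 q [0.03, 0.16, -0.3, 0.74, 0.06, -0.14]
([0.491, 0.033, 0.22], 190.6, -22) worst 0.0 q [-0.18, -0.06, -0.48, 0.79, 0.14, -0.34]
([0.491, 0.033, 0.22], 140, -22) worst 0.0 q [0.04, 0.01, -0.4, 0.87, -0.26, 0.7]
([0.491, 0.033, 0.22], 85, -22) worst 0.0 q [0.11, 0.24, -0.12, 1.29, -0.38, 1.78]
([0.491, 0.033, 0.22], 85, 68) worst 0.0 q [-0.61, 0.5, -0.25, 1.71, 0.93, 0.57]
([0.491, 0.033, 0.042], 85, 68) worst 0.0 q [-0.61, 0.74, -0.38, 1.34, 0.93, 0.57]
yellow score 0.688 pix shift [0 0] pos [0.494 0.031]
blue score 0.498 pix shift [ 10 -23] pos [0.555 0.122]
yellow score 0.751 pix shift [0 0] pos [0.494 0.031]
blue score 0.812 pix shift [0 0] pos [0.49  0.147]
```

Call:
{"name": "jog_arm", "arguments": {"targets": [0,0,0,0,0,0,-1,0,0,0,0,0,0,-1,0,0,0,0,0,-25,-1,0,0,0,0,0,-25,-1,0,0,0,-6.6,1.2,-33.9,-1,0,0,0,-6.6,1.2,-33.9,-1,0,0,0,-6.6,1.2,-33.9,-1,0,0,0,36,-20.9,-21.8,-1,0,0,0,36,-20.9,-21.8,-1,0,0,0,36,-20.9,-21.8,-1,0,0,0,0,0,0,-1]}}

```text
time_s: 74.32
tcp_pos: [0.4946, 0.032, 0.2099]
ee_rot: [-0.254, 2.746, 0.048]
force: [0.2, 0.7, -0.0]
finger_gap: 0.0853
finger_force: 0.0
```

Call:
{"name": "jog_arm", "arguments": {"targets": [3.2,0,7.8,0,-0.7,0,-1,3.2,0,7.8,0,-0.7,0,-1,3.2,0,7.8,0,-0.7,0,-1,3.2,0,7.8,0,-0.7,0,-1,3.2,0,7.8,0,-0.7,0,-1,3.2,0,7.8,0,-0.7,0,-1,3.4,0,8.5,0.1,-0.7,0,-1,3.4,0,8.5,0.1,-0.7,0,-1,3.4,0,8.5,0.1,-0.7,0,-1,3.4,0,8.5,0.1,-0.7,0,-1,3.4,0,8.5,0.1,-0.7,0,-1,3.4,0,8.5,0.1,-0.7,0,-1,0,0,0,0,0,0,-1]}}

```text
time_s: 75.95
tcp_pos: [0.4929, 0.0283, 0.2079]
ee_rot: [2.097, 1.93, -0.411]
force: [1.0, 0.7, -0.6]
finger_gap: 0.0853
finger_force: 0.0
```

Call:
{"name": "jog_arm", "arguments": {"targets": [0,9,0,2,0,-0.2,-1,0,9,0,2,0,-0.2,-1,0,9,0,2,0,-0.2,-1,0,9,0,2,0,-0.2,-1,0,9,0,2,0,-0.2,-1,0,9,0,2,0,-0.2,-1,0,9,0,2,0,-0.2,-1,0,9,0,2,0,-0.2,-1,0,9,0,2,0,-0.2,-1,0,9,0,2,0,-0.2,-1,0,0,0,0,0,0,-1]}}

```text
time_s: 77.32
tcp_pos: [0.4929, 0.0437, 0.2138]
ee_rot: [-1.561, -1.435, -1.051]
force: [-0.2, -0.8, -1.2]
finger_gap: 0.0853
finger_force: 0.0
```

Run:
```python
from plan import *
from h import *
info(85,68)
snap('top','t23'); moved('t23',['yellow','blue']); snap('side','s23'); moved('s23',['yellow','blue'],'side')
b=(.491,.0330); run([((*b,.15),85,68,3),((*b,.0425),85,68,6)],False)
# where sleeves lie in green: bright blob extents in top picture
im=cv2.imread('pics/raw_t23.png'); p=bot.camera_params('top'); A=np.array([.983,.184]);L=np.array([-.184,.983])
for n,c in (('g1',(.6223,.2171)),('g0',(.6407,.1189))):
    prof=[]
    for a in range(-60,61,3):
        v_=[im[tuple(np.round(proj(p,[*(np.array(c)+A*a/1e3+L*l/1e3),.074])).astype(int)[::-1])].astype(int).min() for l in (-4,0,4)]; prof.append(int(np.mean(v_)))
    print(n,list(zip(range(-60,61,3),prof)))
```

```text
mid [0.492  0.0321 0.2185] q [-0.61  0.51 -0.24  1.71  0.93  0.57] F [-0.2 -0.8 -1.2] M [-0.78  0.08  0.03] roterr [ 0.18 -0.11 -0.06] t 77.325
yellow score 0.39 pix shift [-9 32] pos [0.406 0.053]
blue score 0.995 pix shift [0 0] pos [0.49  0.147]
yellow score 0.894 pix shift [0 0] pos [0.494 0.031]
blue score 0.995 pix shift [0 0] pos [0.49  0.147]
3 rows identical [[-0.1, 0.1, 0.1, -21.7, -0.4, 9.0]]
6 rows identical [[0.0, 0.0, 0.0, -16.6, 0.0, 6.7]]
g1 [(-60, 34), (-57, 34), (-54, 37), (-51, 73), (-48, 88), (-45, 89), (-42, 83), (-39, 194), (-36, 181), (-33, 79), (-30, 29), (-27, 28), (-24, 27), (-21, 117), (-18, 215), (-15, 232), (-12, 232), (-9, 232), (-6, 232), (-3, 230), (0, 231), (3, 231), (6, 231), (9, 231), (12, 231), (15, 231), (18, 230), (21, 231), (24, 231), (27, 230), (30, 230), (33, 231), (36, 195), (39, 176), (42, 186), (45, 176), (48, 159), (51, 145), (54, 135), (57, 117), (60, 93)]
g0 [(-60, 36), (-57, 33), (-54, 33), (-51, 57), (-48, 91), (-45, 104), (-42, 82), (-39, 187), (-36, 208), (-33, 121), (-30, 30), (-27, 28), (-24, 31), (-21, 131), (-18, 216), (-15, 232), (-12, 234), (-9, 233), (-6, 232), (-3, 232), (0, 232), (3, 232), (6, 233), (9, 233), (12, 232), (15, 233), (18, 233), (21, 231), (24, 231), (27, 232), (30, 232), (33, 232), (36, 198), (39, 187), (42, 191), (45, 176), (48, 159), (51, 156), (54, 159), (57, 156), (60, 143)]
```

Call:
{"name": "jog_arm", "arguments": {"targets": [-0.1,0.1,0.1,-21.7,-0.4,9,-1,-0.1,0.1,0.1,-21.7,-0.4,9,-1,0,0,0,-21.7,-0.4,9,-1,0,0,0,-16.6,0,6.7,-1,0,0,0,-16.6,0,6.7,-1,0,0,0,-16.6,0,6.7,-1,0,0,0,-16.6,0,6.7,-1,0,0,0,-16.6,0,6.7,-1,0,0,0,-16.6,0,6.7,-1,0,0,0,0,0,0,-1,0,0,0,0,0,0,-1,0,0,0,0,0,0,1,0,0,0,0,0,0,1,0,0,0,0,0,0,1,0,0,0,0,0,0,1,0,0,0,0,0,0,1], "newtons": 80}}

```text
time_s: 79.42
tcp_pos: [0.4923, 0.0447, 0.0389]
ee_rot: [-1.564, -1.431, -1.056]
force: [-1.1, -3.6, 5.0]
finger_gap: 0.0471
finger_force: 83.6
```

Run:
```python
from plan import *
info(85,68); b=(.491,.033); t=(.6145,-.2075)
s=bot.read_state(); print('mid_tool mm',(R.from_rotvec(s['ee_rot']).inv().apply(np.array([*b,.0425])-s['tcp_pos'])*1e3).round(1))
W=[((*b,.22),85,68,5),((*b,.22),85,-22,10),((*b,.22),178.8,-22,10),((t[0]-.003,t[1],.16),178.8,-22,6),((*t,.064),178.8,-22,5)]
run(W,False); track([w[:3] for w in W])
```

```text
mid [0.4912 0.0332 0.0436] q [-0.61  0.74 -0.38  1.34  0.93  0.57] F [-1.1 -3.6  5. ] M [-0.02 -0.05 -0.09] roterr [-0.13  0.01  0.02] t 79.425
mid_tool mm [ -1.1  -0.2 -12.3]
5 rows identical [[0.0, -0.0, -0.0, 32.7, -0.0, -13.2]]
10 rows identical [[0.0, -9.0, -0.0, -2.0, 0.0, -0.2]]
10 rows identical [[-3.5, 0.0, -8.7, 0.1, 0.8, -0.0]]
6 rows identical [[0.0, 0.0, 0.0, -15.6, -39.7, 17.1]]
5 rows identical [[0.0, 0.0, 0.0, 6.6, 0.0, 18.0]]
([0.491, 0.033, 0.22], 85, 68) worst 0.0 q [-0.61, 0.5, -0.25, 1.71, 0.93, 0.57]
([0.491, 0.033, 0.22], 85, -22) worst 0.0 q [0.11, 0.24, -0.12, 1.29, -0.38, 1.78]
([0.491, 0.033, 0.22], 178.8, -22) worst 0.0 q [-0.13, -0.06, -0.48, 0.77, 0.04, -0.1]
([0.612, -0.208, 0.16], 178.8, -22) worst 0.0 q [-0.54, 0.25, -0.28, 0.7, 0.19, -0.49]
([0.614, -0.208, 0.064], 178.8, -22) worst 0.0 q [-0.54, 0.35, -0.42, 0.47, 0.19, -0.48]
```

Call:
{"name": "jog_arm", "arguments": {"targets": [0,0,0,12,0,-4.8,1,0,0,0,28,0,-11.4,1,0,0,0,32,0,-13,1,0,0,0,32,0,-13,1,0,0,0,32,0,-13,1,0,0,0,28,0,-11.4,1,0,0,0,0,0,0,1,0,-9,0,-2,0,-0.2,1,0,-9,0,-2,0,-0.2,1,0,-9,0,-2,0,-0.2,1,0,-9,0,-2,0,-0.2,1,0,-9,0,-2,0,-0.2,1,0,-9,0,-2,0,-0.2,1,0,-9,0,-2,0,-0.2,1,0,-9,0,-2,0,-0.2,1,0,-9,0,-2,0,-0.2,1,0,-9,0,-2,0,-0.2,1,0,0,0,0,0,0,1]}}

```text
time_s: 81.68
tcp_pos: [0.4898, 0.0297, 0.2066]
ee_rot: [2.103, 1.933, -0.413]
force: [0.1, 0.5, -3.6]
finger_gap: 0.0471
finger_force: 82.9
```

Call:
{"name": "jog_arm", "arguments": {"targets": [-3.5,0,-8.7,0.1,0.8,0,1,-3.5,0,-8.7,0.1,0.8,0,1,-3.5,0,-8.7,0.1,0.8,0,1,-3.5,0,-8.7,0.1,0.8,0,1,-3.5,0,-8.7,0.1,0.8,0,1,-3.5,0,-8.7,0.1,0.8,0,1,-3.5,0,-8.7,0.1,0.8,0,1,-3.5,0,-8.7,0.1,0.8,0,1,-3.5,0,-8.7,0.1,0.8,0,1,-3.5,0,-8.7,0.1,0.8,0,1,0,0,0,0,0,0,1]}}

```text
time_s: 83.05
tcp_pos: [0.4951, 0.0316, 0.208]
ee_rot: [0.035, 2.759, -0.007]
force: [-0.0, -1.5, -3.6]
finger_gap: 0.0471
finger_force: 83.0
```

Run:
```python
from plan import *
info(178.8,-22); t=(.6145,-.2075)
run([((t[0]-.003,t[1],.16),178.8,-22,7),((*t,.06),178.8,-22,5)],False)
```

```text
mid [0.4904 0.0317 0.2196] q [-0.13 -0.06 -0.48  0.77  0.04 -0.1 ] F [-0.  -1.5 -3.6] M [-0.    0.57  0.03] roterr [0.09 0.11 0.25] t 83.05
7 rows identical [[-0.0, -0.0, -0.0, -13.7, -33.7, 14.7]]
5 rows identical [[0.0, 0.0, 0.0, 6.9, 0.0, 18.8]]
```

Call:
{"name": "jog_arm", "arguments": {"targets": [0,0,-0.2,-13.7,-33.7,14.7,1,0,0,0,-13.7,-33.7,14.7,1,0,0,0,-13.7,-33.7,14.7,1,0,0,0,-13.7,-33.7,14.7,1,0,0,0,-13.7,-33.7,14.7,1,0,0,0,-13.7,-33.7,14.7,1,0,0,0,-13.7,-33.7,14.7,1,0,0,0,6.9,0,18.8,1,0,0,0,6.9,0,18.8,1,0,0,0,6.9,0,18.8,1,0,0,0,6.9,0,18.8,1,0,0,0,6.9,0,18.8,1,0,0,0,0,0,0,1,0,0,0,0,0,0,1]}}

```text
time_s: 84.8
tcp_pos: [0.6217, -0.2063, 0.0496]
ee_rot: [0.028, 2.759, -0.009]
force: [0.6, 0.4, -2.8]
finger_gap: 0.047
finger_force: 83.3
```

Call:
{"name": "jog_arm", "arguments": {"targets": [0,0,0,0.4,0,0.9,1,0,0,0,0.4,0,0.9,1,0,0,0,0.4,0,0.9,1,0,0,0,0.4,0,0.9,1,0,0,0,0,0,0,1]}}

```text
time_s: 85.42
tcp_pos: [0.6211, -0.206, 0.0449]
ee_rot: [0.026, 2.76, -0.009]
force: [0.1, 0.0, -3.3]
finger_gap: 0.0471
finger_force: 83.3
```

Call:
{"name": "jog_arm", "arguments": {"targets": [0,0,0,0.4,0,0.9,1,0,0,0,0.4,0,0.9,1,0,0,0,0,0,0,1]}}

```text
time_s: 85.8
tcp_pos: [0.621, -0.206, 0.043]
ee_rot: [0.026, 2.76, -0.009]
force: [0.5, -0.2, -2.8]
finger_gap: 0.0471
finger_force: 83.3
```

Call:
{"name": "jog_arm", "arguments": {"targets": [0,0,0,1.4,0,-0.6,1,0,0,0,0.4,0,0.9,1,0,0,0,0,0,0,1]}}

```text
time_s: 86.18
tcp_pos: [0.6195, -0.206, 0.0421]
ee_rot: [0.026, 2.759, -0.009]
force: [-0.4, -1.1, -3.0]
finger_gap: 0.0471
finger_force: 83.3
```

Call:
{"name": "jog_arm", "arguments": {"targets": [0,0,0,0.4,0,0.9,1,0,0,0,0.4,0,0.9,1,0,0,0,0,0,0,1]}}

```text
time_s: 86.55
tcp_pos: [0.62, -0.2066, 0.0408]
ee_rot: [0.026, 2.758, -0.011]
force: [0.1, -3.2, 2.6]
finger_gap: 0.0469
finger_force: 84.0
```

Call:
{"name": "jog_arm", "arguments": {"targets": [0,0,0,0,0,0,-0.25,0,0,0,0,0,0,-0.25,0,0,0,0,0,0,-0.25,0,0,0,0,0,0,-0.4,0,0,0,0,0,0,-1,0,0,0,0,0,0,-1], "newtons": 20}}

```text
time_s: 87.3
tcp_pos: [0.6195, -0.206, 0.0402]
ee_rot: [0.026, 2.759, -0.009]
force: [0.5, -0.4, -1.0]
finger_gap: 0.0854
finger_force: 0.0
```

Run:
```python
from plan import *
from h import *
info(178.8,-22)
s=bot.read_state(); Rt=R.from_rotvec(s['ee_rot']); m=s['tcp_pos']-(G+.05)*Rt.apply([0,0,1]); b=(.487,.1478)
W=[(m,178.8,-22,2),((m[0]-.02,m[1],.2),178.8,-22,3),((*b,.22),178.8,-22,8),((*b,.22),90,-22,10),((*b,.22),90,68,10),((*b,.0425),90,68,8)]
run(W,False); track([w[:3] for w in W])
snap('top','t24'); moved('t24',['blue']); snap('side','s24'); moved('s24',['blue'],'side')
```

```text
mid [ 0.6148 -0.2059  0.0518] q [-0.53  0.36 -0.43  0.44  0.18 -0.48] F [ 0.5 -0.4 -1. ] M [-0.01  0.31  0.01] roterr [ 0.11  0.1  -0.14] t 87.3
2 rows identical [[-0.1, -0.1, 0.1, -0.0, 0.0, -25.0]]
3 rows identical [[0.0, 0.0, 0.0, -6.5, -0.1, -34.0]]
8 rows identical [[0.0, 0.0, 0.0, 10.3, 43.9, -6.8]]
10 rows identical [[3.3, 0.0, 8.2, 0.1, -0.7, -0.0]]
10 rows identical [[0.0, 9.0, -0.0, 2.0, -0.0, -0.2]]
8 rows identical [[0.0, 0.0, 0.0, -20.6, 0.0, 8.3]]
([0.596, -0.205, 0.098], 178.8, -22) worst 0.0 q [-0.55, 0.29, -0.41, 0.54, 0.19, -0.5]
([0.576, -0.205, 0.2], 178.8, -22) worst 0.0 q [-0.57, 0.17, -0.27, 0.79, 0.2, -0.52]
([0.487, 0.148, 0.22], 178.8, -22) worst 0.0 q [0.17, -0.02, -0.44, 0.77, -0.07, 0.18]
([0.487, 0.148, 0.22], 90, -22) worst 0.0 q [0.33, 0.3, -0.04, 1.36, -0.36, 1.92]
([0.487, 0.148, 0.22], 90, 68) worst 0.0 q [-0.4, 0.45, -0.31, 1.57, 1.02, 0.73]
([0.487, 0.148, 0.042], 90, 68) worst 0.0 q [-0.4, 0.7, -0.46, 1.18, 1.02, 0.73]
blue score 0.997 pix shift [0 0] pos [0.49  0.147]
blue score 0.995 pix shift [0 0] pos [0.49  0.147]
```

Call:
{"name": "jog_arm", "arguments": {"targets": [0,0,0,0,0,-25,-1,0,0,0,0,0,-25,-1,0,0,0,-6.5,0,-34,-1,0,0,0,-6.5,0,-34,-1,0,0,0,-6.5,0,-34,-1,0,0,0,10.3,43.9,-6.8,-1,0,0,0,10.3,43.9,-6.8,-1,0,0,0,10.3,43.9,-6.8,-1,0,0,0,10.3,43.9,-6.8,-1,0,0,0,10.3,43.9,-6.8,-1,0,0,0,10.3,43.9,-6.8,-1,0,0,0,10.3,43.9,-6.8,-1,0,0,0,10.3,43.9,-6.8,-1,0,0,0,0,0,0,-1]}}

```text
time_s: 89.15
tcp_pos: [0.4901, 0.1509, 0.2076]
ee_rot: [0.02, 2.759, -0.007]
force: [0.4, -0.2, 0.2]
finger_gap: 0.0853
finger_force: 0.0
```

Call:
{"name": "jog_arm", "arguments": {"targets": [3.3,0,8.2,0.1,-0.7,0,-1,3.3,0,8.2,0.1,-0.7,0,-1,3.3,0,8.2,0.1,-0.7,0,-1,3.3,0,8.2,0.1,-0.7,0,-1,3.3,0,8.2,0.1,-0.7,0,-1,3.3,0,8.2,0.1,-0.7,0,-1,3.3,0,8.2,0.1,-0.7,0,-1,3.3,0,8.2,0.1,-0.7,0,-1,3.3,0,8.2,0.1,-0.7,0,-1,3.3,0,8.2,0.1,-0.7,0,-1]}}

```text
time_s: 90.4
tcp_pos: [0.4865, 0.1432, 0.2067]
ee_rot: [2.007, 2.013, -0.393]
force: [-1.2, 0.0, -0.3]
finger_gap: 0.0851
finger_force: 0.0
```

Call:
{"name": "jog_arm", "arguments": {"targets": [0,9,0,2,0,-0.2,-1,0,9,0,2,0,-0.2,-1,0,9,0,2,0,-0.2,-1,0,9,0,2,0,-0.2,-1,0,9,0,2,0,-0.2,-1,0,9,0,2,0,-0.2,-1,0,9,0,2,0,-0.2,-1,0,9,0,2,0,-0.2,-1,0,9,0,2,0,-0.2,-1,0,9,0,2,0,-0.2,-1,0,0,0,0,0,0,-1]}}

```text
time_s: 91.78
tcp_pos: [0.4867, 0.1586, 0.212]
ee_rot: [-1.483, -1.485, -0.994]
force: [0.3, 0.6, -0.0]
finger_gap: 0.0854
finger_force: 0.0
```

Run:
```python
from plan import *
from h import *
info(90,68)
snap('side','s25'); moved('s25',['blue'],'side'); snap('top','t25'); moved('t25',['blue'])
b=(.487,.1478); run([((*b,.15),90,68,3),((*b,.0425),90,68,6)],False)
```

```text
mid [0.4867 0.147  0.2167] q [-0.4   0.46 -0.31  1.57  1.02  0.72] F [ 0.3  0.6 -0. ] M [-0.88  0.01 -0.02] roterr [0.41 0.01 0.21] t 91.775
blue score 0.933 pix shift [0 0] pos [0.49  0.147]
blue score 0.946 pix shift [0 0] pos [0.49  0.147]
3 rows identical [[-0.1, 0.1, 0.0, -21.2, 0.2, 8.5]]
6 rows identical [[0.0, 0.0, 0.0, -16.6, 0.0, 6.7]]
```

Call:
{"name": "jog_arm", "arguments": {"targets": [-0.1,0,0,-21.2,0.2,8.5,-1,-0.1,0,-0.1,-21.2,0.2,8.5,-1,-0.1,0,0,-21.2,0.2,8.5,-1,0,0,0,-16.6,0,6.7,-1,0,0,0,-16.6,0,6.7,-1,0,0,0,-16.6,0,6.7,-1,0,0,0,-16.6,0,6.7,-1,0,0,0,-16.6,0,6.7,-1,0,0,0,-16.6,0,6.7,-1,0,0,0,0,0,0,-1,0,0,0,0,0,0,-1,0,0,0,0,0,0,1,0,0,0,0,0,0,1,0,0,0,0,0,0,1,0,0,0,0,0,0,1,0,0,0,0,0,0,1], "newtons": 80}}

```text
time_s: 93.88
tcp_pos: [0.4873, 0.1599, 0.0389]
ee_rot: [-1.483, -1.491, -1.003]
force: [-0.7, -2.8, 6.6]
finger_gap: 0.0472
finger_force: 83.9
```

Run:
```python
from plan import *
info(90,68); b=(.487,.1478); t=(.6165,-.107)
s=bot.read_state(); print('mid_tool mm',(R.from_rotvec(s['ee_rot']).inv().apply(np.array([*b,.0425])-s['tcp_pos'])*1e3).round(1))
W=[((*b,.22),90,68,5),((*b,.22),90,-22,10),((*b,.22),178.8,-22,10),((t[0]-.003,t[1],.16),178.8,-22,6),((*t,.064),178.8,-22,5)]
run(W,False); track([w[:3] for w in W])
```

```text
mid [0.4874 0.1483 0.0436] q [-0.4   0.7  -0.45  1.18  1.02  0.73] F [-0.7 -2.8  6.6] M [ 0.03 -0.03  0.11] roterr [ 0.11 -0.05 -0.26] t 93.875
mid_tool mm [ -1.2  -0.4 -12.6]
5 rows identical [[-0.0, 0.0, 0.1, 32.7, 0.1, -13.3]]
10 rows identical [[0.0, -9.0, 0.0, -2.0, 0.0, -0.2]]
10 rows identical [[-3.3, 0.0, -8.2, 0.1, 0.7, -0.0]]
6 rows identical [[0.0, 0.0, 0.0, -16.6, -42.0, 17.5]]
5 rows identical [[0.0, 0.0, 0.0, 6.6, 0.0, 18.0]]
([0.487, 0.148, 0.22], 90, 68) worst 0.0 q [-0.4, 0.45, -0.31, 1.57, 1.02, 0.73]
([0.487, 0.148, 0.22], 90, -22) worst 0.0 q [0.33, 0.3, -0.04, 1.36, -0.36, 1.92]
([0.487, 0.148, 0.22], 178.8, -22) worst 0.0 q [0.17, -0.02, -0.44, 0.77, -0.07, 0.18]
([0.614, -0.107, 0.16], 178.8, -22) worst 0.0 q [-0.37, 0.21, -0.34, 0.66, 0.13, -0.32]
([0.616, -0.107, 0.064], 178.8, -22) worst 0.0 q [-0.36, 0.31, -0.49, 0.41, 0.13, -0.32]
```

Call:
{"name": "jog_arm", "arguments": {"targets": [0,0,0.2,12,0,-4.8,1,0,0,0,28,0,-11.4,1,0,0,0,32,0,-13,1,0,0,0,32,0,-13,1,0,0,0,32,0,-13,1,0,0,0,28,0,-11.4,1,0,0,0,0,0,0,1,0,-9,0,-2,0,-0.2,1,0,-9,0,-2,0,-0.2,1,0,-9,0,-2,0,-0.2,1,0,-9,0,-2,0,-0.2,1,0,-9,0,-2,0,-0.2,1,0,-9,0,-2,0,-0.2,1,0,-9,0,-2,0,-0.2,1,0,-9,0,-2,0,-0.2,1,0,-9,0,-2,0,-0.2,1,0,-9,0,-2,0,-0.2,1,0,0,0,0,0,0,1]}}

```text
time_s: 96.12
tcp_pos: [0.4863, 0.1448, 0.2064]
ee_rot: [2.004, 2.018, -0.396]
force: [-0.7, -0.1, -2.9]
finger_gap: 0.0473
finger_force: 83.2
```

Call:
{"name": "jog_arm", "arguments": {"targets": [-3.3,0,-8.2,0.1,0.7,0,1,-3.3,0,-8.2,0.1,0.7,0,1,-3.3,0,-8.2,0.1,0.7,0,1,-3.3,0,-8.2,0.1,0.7,0,1,-3.3,0,-8.2,0.1,0.7,0,1,-3.3,0,-8.2,0.1,0.7,0,1,-3.3,0,-8.2,0.1,0.7,0,1,-3.3,0,-8.2,0.1,0.7,0,1,-3.3,0,-8.2,0.1,0.7,0,1,-3.3,0,-8.2,0.1,0.7,0,1,0,0,0,0,0,0,1]}}

```text
time_s: 97.5
tcp_pos: [0.4909, 0.1465, 0.2082]
ee_rot: [0.037, 2.759, -0.009]
force: [-0.1, -0.8, -3.5]
finger_gap: 0.0471
finger_force: 83.3
```

Run:
```python
from plan import *
from h import *
info(178.8,-22); t=(.6165,-.107)
run([((t[0]-.003,t[1],.16),178.8,-22,7),((t[0]-.001,t[1],.06),178.8,-22,5)],False)
# yellow in w0 and reds: profile in top picture
im=snap('top','t26'); p=bot.camera_params('top')
a_=np.radians(-1.2);A=np.array([np.cos(a_),np.sin(a_)]);L=np.array([-A[1],A[0]]); c=np.array([.616,-.207])
f=lambda a,l,z=.074: int(im[tuple(np.round(proj(p,[*(c+A*a/1e3+L*l/1e3),z])).astype(int)[::-1])].min())
print('axial',[(a,f(a,0)) for a in range(-54,55,4)]); print('lateral',[(l,f(0,l,.06)) for l in range(-40,41,4)])
```

```text
mid [0.4862 0.1467 0.2198] q [ 0.17 -0.02 -0.44  0.77 -0.07  0.18] F [-0.1 -0.8 -3.5] M [ 0.01  0.6  -0.03] roterr [0.2  0.09 0.32] t 97.5
7 rows identical [[-0.0, -0.0, -0.0, -14.6, -35.7, 15.1]]
5 rows identical [[0.0, 0.0, 0.0, 7.1, 0.0, 18.7]]
axial [(-54, 136), (-50, 108), (-46, 115), (-42, 114), (-38, 227), (-34, 36), (-30, 35), (-26, 28), (-22, 190), (-18, 242), (-14, 243), (-10, 244), (-6, 244), (-2, 244), (2, 244), (6, 244), (10, 244), (14, 244), (18, 244), (22, 244), (26, 244), (30, 242), (34, 220), (38, 201), (42, 220), (46, 175), (50, 177), (54, 176)]
lateral [(-40, 214), (-36, 242), (-32, 243), (-28, 244), (-24, 217), (-20, 197), (-16, 213), (-12, 232), (-8, 239), (-4, 242), (0, 244), (4, 240), (8, 236), (12, 218), (16, 205), (20, 152), (24, 91), (28, 170), (32, 235), (36, 244), (40, 244)]
```

Call:
{"name": "jog_arm", "arguments": {"targets": [0,0,-0.3,-14.6,-35.7,15.1,1,0,0,0,-14.6,-35.7,15.1,1,0,0,0,-14.6,-35.7,15.1,1,0,0,0,-14.6,-35.7,15.1,1,0,0,0,-14.6,-35.7,15.1,1,0,0,0,-14.6,-35.7,15.1,1,0,0,0,-14.6,-35.7,15.1,1,0,0,0,7.1,0,18.7,1,0,0,0,7.1,0,18.7,1,0,0,0,7.1,0,18.7,1,0,0,0,7.1,0,18.7,1,0,0,0,7.1,0,18.7,1,0,0,0,0,0,0,1,0,0,0,0,0,0,1]}}

```text
time_s: 99.3
tcp_pos: [0.6228, -0.1056, 0.05]
ee_rot: [0.028, 2.759, -0.012]
force: [-0.2, -0.2, -2.0]
finger_gap: 0.0469
finger_force: 83.4
```

Run:
```python
from plan import *
info(178.8,-22); t=(.615,-.107)
run([((*t,.0545),178.8,-22,5)],False)
```

```text
mid [ 0.6181 -0.1055  0.0616] q [-0.36  0.31 -0.49  0.41  0.12 -0.31] F [-0.2 -0.2 -2. ] M [-0.    0.57 -0.  ] roterr [ 0.24  0.06 -0.08] t 99.3
5 rows identical [[-0.0, -0.0, 0.0, 1.1, -0.3, 1.1]]
```

Call:
{"name": "jog_arm", "arguments": {"targets": [0,0,0,1.1,-0.3,1.1,1,0,0,0,1.1,-0.3,1.1,1,0,0,0,1.1,-0.3,1.1,1,0,0,0,1.1,-0.3,1.1,1,0,0,0,1.1,-0.3,1.1,1,0,0,0,0,0,0,1]}}

```text
time_s: 100.05
tcp_pos: [0.6192, -0.107, 0.0422]
ee_rot: [0.027, 2.759, -0.012]
force: [-0.1, -0.3, -3.4]
finger_gap: 0.0472
finger_force: 83.5
```

Call:
{"name": "jog_arm", "arguments": {"targets": [0,0,0,0.4,0,0.9,1,0,0,0,0.4,0,0.9,1,0,0,0,0,0,0,1]}}

```text
time_s: 100.42
tcp_pos: [0.6194, -0.1071, 0.0408]
ee_rot: [0.026, 2.758, -0.012]
force: [-1.1, 0.1, 1.3]
finger_gap: 0.0469
finger_force: 84.2
```

Contact; release, retreat upwards and back away, then check the whole scene.

Call:
{"name": "jog_arm", "arguments": {"targets": [0,0,0,0,0,0,-0.25,0,0,0,0,0,0,-0.25,0,0,0,0,0,0,-0.25,0,0,0,0,0,0,-0.4,0,0,0,0,0,0,-1,0,0,0,0,0,0,-1,0,0,0,0,0,-25,-1,0,0,0,0,0,-25,-1,0,0,0,-6.5,0,-34,-1,0,0,0,-6.5,0,-34,-1,0,0,0,-6.5,0,-34,-1,0,0,0,40,0,-16,-1,0,0,0,40,0,-16,-1,0,0,0,40,0,-16,-1,0,0,0,0,0,0,-1], "newtons": 20}}

```text
time_s: 102.3
tcp_pos: [0.4493, -0.1026, 0.1886]
ee_rot: [0.028, 2.759, -0.012]
force: [-0.1, -0.6, -0.2]
finger_gap: 0.0856
finger_force: 0.0
```

Run:
```python
from h import *
s=bot.read_state(); print(s['time_s'],s['tcp_pos'].round(3),s['force'].round(1))
for n in('top','side'):
    im=snap(n,n+'9'); p=bot.camera_params(n)
    for k,c,yaw in (('red g1',(.6223,.2171),10.6),('black g0',(.6407,.1189),10.6),('yellow w0',(.616,-.207),-1.2),('blue w1',(.618,-.107),-1.2)):
        a=np.radians(yaw);A=np.array([np.cos(a),np.sin(a)]);L=np.array([-A[1],A[0]]);c=np.array(c)
        f=lambda x,l,z:im[tuple(np.round(proj(p,[*(c+A*x/1e3+L*l/1e3),z])).astype(int)[::-1])].astype(int)
        print(n,k,'axial',[(x,int(f(x,0,.075).min())) for x in list(range(-50,-34,2))+list(range(34,53,2))],'band',f(-30,0,.075),'mid',f(5,0,.075))
# everything else unmoved?
A=cv2.imread('pics/raw_side0.png');B=cv2.imread('pics/raw_side9.png');T=cv2.imread('pics/raw_top0.png');U=cv2.imread('pics/raw_top9.png')
def tm(A,B,u,h=13):
    x,y=u; t=A[y-h:y+h+1,x-h:x+h+1]; m=cv2.matchTemplate(B[max(0,y-40):y+41,max(0,x-40):x+41],t,cv2.TM_CCOEFF_NORMED); _,v,_,l=cv2.minMaxLoc(m); return round(v,3),(l[0]+h-min(40,x),l[1]+h-min(40,y))
for k,u in dict(purple=(296,115),piston=(201,302),bearing=(261,297),cyan1=(316,213),cyan2=(237,323),gauge=(330,120)).items(): print('side',k,tm(A,B,u))
for k,u in dict(purple=(354,171),piston=(131,198),bearing=(166,241),cyan2=(128,236),cyan1=(258,245),gauge=(362,207)).items(): print('top',k,tm(T,U,u))
```

```text
102.3 [ 0.449 -0.103  0.189] [-0.1 -0.6 -0.2]
top red g1 axial [(-50, 88), (-48, 109), (-46, 112), (-44, 112), (-42, 79), (-40, 224), (-38, 194), (-36, 194), (34, 226), (36, 226), (38, 209), (40, 200), (42, 200), (44, 197), (46, 185), (48, 176), (50, 178), (52, 180)] band [ 35  48 245] mid [245 244 244]
top black g0 axial [(-50, 93), (-48, 121), (-46, 121), (-44, 123), (-42, 85), (-40, 85), (-38, 210), (-36, 233), (34, 244), (36, 210), (38, 225), (40, 225), (42, 216), (44, 191), (46, 192), (48, 171), (50, 174), (52, 174)] band [37 33 39] mid [245 244 244]
top yellow w0 axial [(-50, 105), (-48, 112), (-46, 98), (-44, 98), (-42, 112), (-40, 227), (-38, 227), (-36, 185), (34, 222), (36, 222), (38, 201), (40, 221), (42, 221), (44, 200), (46, 178), (48, 178), (50, 176), (52, 176)] band [ 31 244 244] mid [246 244 244]
top blue w1 axial [(-50, 127), (-48, 134), (-46, 82), (-44, 216), (-42, 216), (-40, 202), (-38, 94), (-36, 94), (34, 222), (36, 189), (38, 189), (40, 209), (42, 198), (44, 198), (46, 176), (48, 179), (50, 179), (52, 179)] band [241 132  45] mid [246 244 244]
side red g1 axial
[... 648 characters left out ...]
40, 176), (42, 157), (44, 114), (46, 86), (48, 86), (50, 55), (52, 29)] band [ 88 241 239] mid [230 241 239]
side blue w1 axial [(-50, 92), (-48, 92), (-46, 134), (-44, 167), (-42, 199), (-40, 199), (-38, 142), (-36, 88), (34, 205), (36, 191), (38, 186), (40, 186), (42, 184), (44, 176), (46, 171), (48, 171), (50, 168), (52, 168)] band [224 126  66] mid [232 242 239]
side purple (0.891, (0, 0))
side piston (0.995, (0, 0))
side bearing (0.995, (0, 0))
side cyan1 (0.873, (0, 0))
side cyan2 (0.999, (0, 0))
side gauge (0.673, (-20, -16))
top purple (0.999, (0, 0))
top piston (0.999, (0, 0))
top bearing (0.998, (0, 0))
top cyan2 (0.999, (0, 0))
top cyan1 (0.296, (-1, -1))
top gauge (0.972, (0, 0))
```

```bash
python3 -c "
from cell import bot
print(bot.close_job())"
```

```text
the job is handed in; nothing more can be done
None
```

The job is handed in at about 102 s: red and black measured 75 mm and lie in the green cradle, yellow and blue measured 60 mm and lie in the white one (centred to about 2 mm by the camera checks), the gauge is back in its holder, and nothing else I checked has moved; the red press briefly reached about 11 N before its two-second hold at about 7 N, and the red sleeve dropped a few millimetres into its saddle when released.

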